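Undo the unknown-hand clamping nut of a spool rewinder

ROBOT

A 6-joint arm with a two-finger parallel gripper is mounted at the origin on a cart in front of the work surface, level with it; the furniture and walls round the work are solid. World frame = base frame: x ahead of the robot, y to its left, z up, the work surface at z = 0. Lengths are in m, angles in rad, forces in N, time in s.
With the tool pointing down it reaches from about 0.35 to 0.775 m from the base axis. Payload 5.5 kg.
Tool frame: the origin (TCP) lies between the finger pads; the fingertips stand env.nose_length ahead of it and the grasp point (between the pads) lies 8 mm behind it (env.nose_length is the distance from the TCP to the fingertips, in m); z points along the fingers, y is the direction in which the jaws open and shut (so a half turn about z gives the same grasp; the last joint's range is limited). The gripper opens to 85 mm and grips with 20 to 120 N. Pads are 22 mm wide; open, the fingers measure 114 mm over their backs; the gripper's body (76 mm by 85 mm) begins 54 mm behind the grasp point. The pads swing forward as they close: fully open they stand 13 mm farther back than shut.
Start: joints at [0.983, 0.313, 0.046, 1.304, 0, 1.431], TCP at [0.249, 0.518, 0.211] pointing down, gripper open.
Joint ranges: [-2.76, 2.76], [-0.86, 1.69], [-1.03, 1.26], [-2.2, 2.34], [-1.47, 1.5], [-3.14, 3.14]. Speed limits (rad/s): [2.57, 2.57, 3.14, 3.14, 3.14, 3.14].

INTERFACE

Orientations are given as a unit quaternion [w, x, y, z].
In Python, from workcell import env gives the robot as it stands. The module is installed in compiled form; this text tells all that it offers.
- The arm moves only by the shell command python3 -m creep 'ROWS' [FORCE]. ROWS is a JSON object of lists of equal length, an entry for each row: "hand": the finger opening in mm, from 0 to 85.4; "delta_pos": the shift along the tool's x, y, z scaled (see below), a list of three; "turn": the turn about the tool's z scaled (see below). In form: {"hand": [hand, ...], "delta_pos": [[dx, dy, dz], ...], "turn": [turn, ...]}. A call has exactly 5 rows; each row shifts and turns the commanded pose from where the row before left it, along the tool's axes as they then stand; what a row does not reach is not made up. The controller multiplies each number of a shift by 0.8 m and each number of a turn by 5 degrees. A row lasts 1/12 s, in which the tool goes at most 41.7 mm and 7.16 degrees, less where a joint would pass 70% of its speed; a pose out of reach is approached as far as the arm can. A call with a number of a shift or a turn outside -1 to 1 is refused whole. A call with a gripper value outside its range is refused whole. The fingers move at their own pace and stop on an object; FORCE is the grip in N (left out, the last holds). Time passes only in rows, so rows that do not move let the fingers close, or fill a call up. It gives the time, the measured TCP pose, the force and the opening at its end, in the units of the state.
- env.get_state(): the state, without advancing time (a new reading comes with each control period).
- env.read_camera(name): name is "scene" or "top"; returns a dict with "pixels" (420x560x3 uint8, red, green, blue), "depth" (420x560 float32, m along the optical axis (not along the pixel's ray), 0 where there is no reading), "fx", "fy", "cx", "cy" (pixels), "origin" and "orientation" of the camera in the world. Camera axes: x right, y down, z forward; pixel columns grow to the right and rows downward; lengths in m; the calibration is good to about 2 mm. A picture is of the moment at which its call begins.
- env.hand_in(): hands the job in, once; it reports no verdict.
Trained networks look in the newest picture that a camera, given by its name, has taken for a name from the list of things; names that differ only in an ending like _2 or _b are one class to them, and where a whole thing is asked for, a point or a joint stands for the part that bears it (a point fixed in the world has none). Each returns a list of dicts, best first, with "score" (0 to 1); they miss things now and then, are a little off and sometimes report something else, mostly with a low value. They report only what shows in the picture. A call takes as long as a camera call. They do not tell look-alikes from the thing itself.
- env.find_in(camera, target): "location" ([row, column] in pixels, amid what is visible of it).
- env.pinpoint(camera, target): "location" ([row, column] in pixels: a listed point, or the origin of a listed thing).
The state is a dict: "clock": time; "joint_pos": joint angles; "qvel": joint speeds; "tau": joint torques, N m; "tcp_pos": TCP position; "orientation": TCP orientation; "wrist_force": force on the tool from outside, world axes, zero at the start; "ft_torque": the same for the moment, N m; "finger_gap": finger opening in m.
Only numpy, scipy, OpenCV 4.12 (cv2) and the standard library are available. Lean on these libraries where they do the work, as an engineer would, in place of code of your own. Each camera call takes 0.05 s, during which the arm holds its last target.

TASK

I need the clamping nut off the little spool rewinder. First lock the turntable: take the steel lock pin (the short one with a collar) out of the wooden block and push it down through the hole in the platter's ear into the base until its collar rests on the ear; then undo the black nut on the spindle - nobody remembers whether its quick thread is right- or left-handed, so try it one way and, if it stops dead, the other. Lift it off and finish holding it up in the gripper, well clear above the spindle, with the pin still in, the spool still on the platter and everything else left where it is.

Things in the scene. Friction and masses are not known exactly. Their poses are not given: they have to be found in the camera images.
- rewinder: Spool rewinder, fixed: round grey base 128 mm across, 14 mm high; origin under its centre, on the vertical spindle axis, z up. At its -x side a square lock boss (36 x 36, 22 mm high), at +y, 78 mm from the axis, a thin 60 mm high guide post with an eyelet. On it turns a round aluminium platter, 110 mm across, top 32 mm above the bench, with one flat ear over the boss.
- base_hole (a point): Mouth of the lock hole in the top of the base's lock boss, 22 mm above the bench, 78 mm from the spindle axis (rewinder -x side). Hole 10 mm in diameter, 18 mm deep.
- ear_hole (a point): Centre of the upper mouth of the 10 mm through hole in the platter's ear (ear 30 mm wide, 8 mm thick, top 32 mm above the bench). It turns with the platter; at the start it stands right above base_hole.
- platter (a joint): Turn of platter and spindle, rad, anticlockwise from above positive, 0 at the start (ear hole above base hole). Unlocked it turns freely (0.03 N m) together with the nut, so that nothing loosens.
- spindle_top (a point): Top centre of the spindle, 88 mm above the bench; its axes turn with the platter (ear at its -x). Under the nut it carries a three-start quick thread, hidden until the nut is off: right-hand in some episodes (the nut loosens anticlockwise seen from above), left-hand in others (clockwise). A spring washer presses the nut up with 12 N.
- spool: Loose black filament spool lying flat on the platter round the spindle, under the nut: 100 mm across, 32 mm high (top 64 mm above the bench), bore 40 mm. Origin: centre of its underside.
- nut: Black nut on the spindle: ribbed round grip 44 mm in diameter from 8 to 30 mm above its underside, flange below it 56 mm across, 5 mm thick; flat closed top with a thin raised rib along its x. 60 g. Origin: centre of its underside, 65 mm above the bench and x along spindle_top's x at the start. Wrong way: stops dead after 0.1 rad.
- nut_top (a point): Centre of the nut's top, 30 mm above its underside, 95 mm above the bench at the start. With the platter locked the nut turns the right way with about 0.2 N m, rising up to 4 mm if let; it is free from 0.9 rad of turn on (best 1.15) until it stops again at about 1.3, still free. Free, it lifts straight off: 25 mm of lift clear the spindle.
- lock_pin: Loose steel pin upright in one of the block's holes: shaft 8 mm in diameter, tapered end, 26 mm long; collar 21 mm across, 4 mm thick; 12 mm neck; ribbed round knob 18 mm in diameter from 38 to 72 mm above the tip. 70 g. Origin: centre of the tip, z up to the knob. The tip stands 8 mm above the bench in the block, 6 mm when home in the rewinder.
- tool_block: Wooden block fixed to the bench, 130 mm (x) x 46 mm (y) x 34 mm high, with three 10 mm holes at -42, 0 and +42 mm along its x. Origin: centre of its underside. Lock pin and the two drivers stand in the holes in any order.
- hex_driver_a: Loose hex driver upright in the block: 6 mm blade 26 mm long, grey ribbed handle 17 mm thick, no collar; its top 92 mm above the bench (the lock pin's 80 mm). Origin: lower end. Leave it.
- hex_driver_b: Second, identical hex driver. Leave it.
- nozzle_tin: Bystander: round tin 43 mm across, 21 mm high. Origin: centre of its underside.
- super_glue: Bystander: glue bottle with a nozzle, 30 mm across, 92 mm high. Origin: centre of its underside.
Things that resemble listed ones, but are neither listed nor needed, are in the scene too. What is shaped like the lock_pin but green or red is not meant.

How it is judged:
By the outcome, as a careful person would: the job done as asked, in the order asked, and still so for the second after the job is handed in, while the arm keeps its last pose, push and grip.
It also fails if it takes over 64 s, if anything falls off the work surface, if the arm or the gripper's body presses on something with over 40 N, if the wrist force passes 120 N, or if a joint passes its speed limit or range.

## Working session

There is one attempt and no reset: what is moved stays moved. The work goes in short steps, Python scripts to look and compute and a shell command to move; the robot and the scene stay as the last step left them, time stands still between calls to the robot, and variables do not carry over. Pictures are saved under pics/ and viewed, and the job is handed in when it is done.

```bash
mkdir -p pics
cat > h.py <<'E'
import numpy as np, cv2
from workcell import env
from scipy.spatial.transform import Rotation as R
def rot(q): return R.from_quat([q[1],q[2],q[3],q[0]]).as_matrix()
def snap(cam,name=None):
    c=env.read_camera(cam)
    if name: cv2.imwrite('pics/'+name,c['pixels'][:,:,::-1])
    return c
def ray(c,r,col):
    d=rot(c['orientation'])@np.array([(col-c['cx'])/c['fx'],(r-c['cy'])/c['fy'],1.])
    return np.array(c['origin']),d
def atz(c,r,col,z):
    o,d=ray(c,r,col); return o+d*(z-o[2])/d[2]
def atd(c,r,col):
    o,d=ray(c,r,col); return o+d*c['depth'][int(round(r)),int(round(col))]
def proj(c,p):
    v=rot(c['orientation']).T@(np.array(p)-c['origin']); return c['fy']*v[1]/v[2]+c['cy'], c['fx']*v[0]/v[2]+c['cx']
def crop(c,r0,r1,c0,c1,k,name):
    cv2.imwrite('pics/'+name,cv2.resize(c['pixels'][r0:r1,c0:c1,::-1],None,fx=k,fy=k,interpolation=cv2.INTER_CUBIC))
E
python3 - <<'E'
from h import *
np.set_printoptions(precision=4,suppress=True)
print(env.nose_length, env.get_state())
for cam in ['scene','top']:
    c=snap(cam,cam+'0.png'); print(cam,c['origin'],c['orientation'],c['fx'])
    for t in ['lock_pin','base_hole','ear_hole','spindle_top','nut','nut_top','tool_block','hex_driver_a','rewinder','spool']:
        l=env.pinpoint(cam,t)
        print(t,[(np.round(x['location'],1).tolist(),round(x['score'],2)) for x in l[:4]])
E
```

```text
0.011 {'clock': 0.0, 'joint_pos': array([0.9834, 0.314 , 0.045 , 1.3036, 0.    , 1.4312]), 'qvel': array([ 0.0004, -0.0003,  0.001 ,  0.0001,  0.0013,  0.0019]), 'tau': array([ -0.0013, -48.0632,  29.8533,   0.0195,  -0.0003,  -0.    ]), 'tcp_pos': array([0.2487, 0.5178, 0.2105]), 'orientation': array([-0.0003,  0.222 ,  0.975 , -0.0009]), 'wrist_force': array([-0.531 ,  0.2189,  0.5007]), 'ft_torque': array([-0.0288, -0.0237, -0.0105]), 'finger_gap': 0.08540219168123712}
scene [ 0.0705 -0.4711  0.663 ] [-0.3664  0.8478 -0.3539  0.1473] 498.49557506714274
lock_pin [([342.7, 265.8], 0.89), ([250.3, 284.5], 0.83), ([298.5, 288.6], 0.69)]
base_hole [([221.9, 215.7], 0.6)]
ear_hole [([217.1, 214.5], 0.86), ([181.3, 239.2], 0.54)]
spindle_top []
nut [([178.4, 238.5], 0.95), ([284.5, 307.8], 0.75)]
nut_top [([166.4, 236.9], 0.76)]
tool_block [([284.9, 304.7], 0.75)]
hex_driver_a [([267.9, 318.7], 0.79), ([286.0, 307.1], 0.57)]
rewinder [([203.5, 241.9], 0.89)]
spool [([192.3, 237.0], 0.56)]
top [ 0.3877 -0.0418  1.137 ] [-0.0404  0.7146 -0.6976  0.034 ] 541.4144827541345
lock_pin [([289.3, 342.3], 0.6), ([211.2, 293.2], 0.57), ([246.4, 333.8], 0.54), ([197.5, 221.1], 0.42)]
base_hole [([234.7, 231.0], 0.6)]
ear_hole [([232.4, 228.8], 0.77), ([145.7, 304.4], 0.24)]
spindle_top []
nut [([194.0, 220.8], 0.8), ([192.4, 217.1], 0.66)]
nut_top [([196.3, 215.6], 0.89)]
tool_block [([227.9, 333.5], 0.84), ([144.0, 305.8], 0.48)]
hex_driver_a [([210.0, 328.8], 0.65), ([228.9, 334.5], 0.49)]
rewinder [([192.7, 219.4], 0.4)]
spool [([197.0, 221.8], 0.98)]
```

View pics/scene0.png

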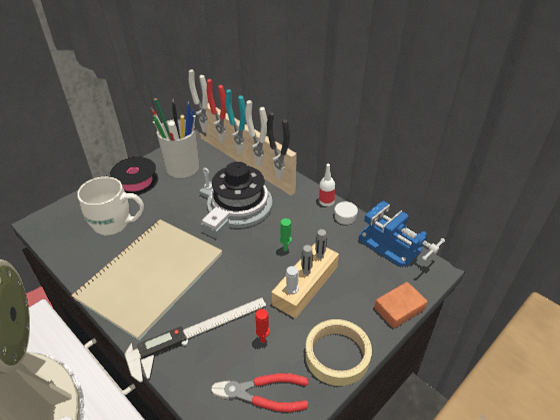

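View pics/top0.png

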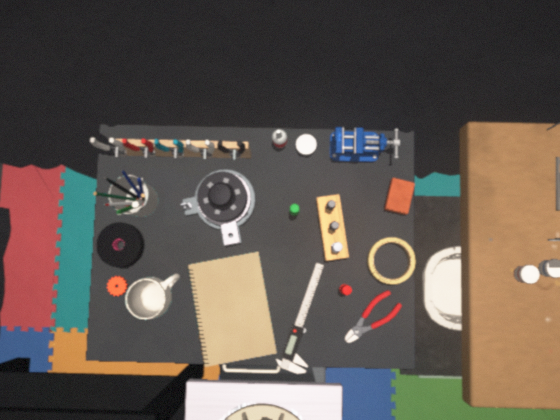

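The scene view shows three possible pins: a green one at about (row 235, col 286), a red one at (322, 262), and a steel one in the block's near hole with its knob at (275, 292) and tip pinpointed at (298, 289). The grey handles at (245, 321) and (258, 308) are the drivers. I choose the steel one and will check it in a close crop.

Run:
```python
from h import *
np.set_printoptions(precision=4,suppress=True)
s=snap('scene'); t=snap('top')
crop(s,215,325,240,350,5,'pin_s.png')
a=cv2.resize(s['pixels'][150:245,180:290],None,fx=5,fy=5,interpolation=cv2.INTER_CUBIC)
cv2.imwrite('pics/rew_s.png',a[:,:,::-1])
crop(t,160,270,170,360,4,'t_c.png')
print('pin tip scene',atz(s,298.5,288.6,.008),'top tip',atz(t,246.4,333.8,.008))
for p in ['lock_pin','hex_driver_a','ear_hole','nut_top','nut','spool','tool_block']:
  for n,c in (('scene',s),('top',t)):
    for f in (env.find_in,env.pinpoint):
      for x in f(n,p)[:3]:
        r,k=x['location']
        z={'lock_pin':.008,'hex_driver_a':.0,'ear_hole':.032,'nut_top':.095,'nut':.065,'spool':.032,'tool_block':0}[p]
        print(p,n,f.__name__,np.round([r,k],1),round(x['score'],2),'depth',atd(c,r,k),'z',atz(c,r,k,z)[:2])
```

```text
pin tip scene [ 0.4269 -0.1348  0.008 ] top tip [ 0.4319 -0.1374  0.008 ]
lock_pin scene call [280.1 289.7] 0.71 depth [ 0.4211 -0.1421  0.0665] z [ 0.4555 -0.1098]
lock_pin scene call [232.  285.8] 0.69 depth [ 0.4976 -0.0596  0.0563] z [ 0.5316 -0.0269]
lock_pin scene call [325.5 261.7] 0.55 depth [ 0.3398 -0.1647  0.0555] z [ 0.3609 -0.1407]
lock_pin scene call [341.1 264.1] 0.89 depth [ 0.345  -0.1624  0.0063] z [ 0.3443 -0.1632]
lock_pin scene call [247.5 281.2] 0.86 depth [ 0.5035 -0.0426 -0.0002] z [ 0.4982 -0.0479]
lock_pin scene call [300.  288.1] 0.72 depth [ 0.4103 -0.1494  0.0336] z [ 0.4242 -0.1363]
lock_pin top call [194.3 217.3] 0.7 depth [0.5239 0.0974 0.0967] z [0.5355 0.1092]
lock_pin top call [207.5 292. ] 0.58 depth [ 0.5041 -0.0482  0.0731] z [ 0.5112 -0.0486]
lock_pin top call [245.1 331.8] 0.54 depth [ 0.4334 -0.131   0.0344] z [ 0.4345 -0.1332]
lock_pin top call [246.7 330. ] 0.61 depth [ 0.43   -0.1272  0.0371] z [ 0.4311 -0.1295]
lock_pin top call [210.7 292.5] 0.58 depth [ 0.4979 -0.0494  0.0716] z [ 0.5045 -0.0498]
lock_pin top call [287.1 340.6] 0.52 dept
[... 2127 characters left out ...]
 scene call [190.6 237.9] 0.55 depth [0.506  0.0709 0.0651] z [0.5302 0.1009]
spool top call [205.4 232.1] 0.83 depth [0.5066 0.0714 0.0635] z [0.5101 0.0747]
spool top call [195.5 223.5] 0.97 depth [0.5222 0.0856 0.0936] z [0.5301 0.0931]
tool_block scene call [282.2 307.9] 0.78 depth [ 0.458  -0.1475  0.0332] z [ 0.4784 -0.1304]
tool_block scene call [284.7 307.4] 0.63 depth [ 0.4531 -0.1508  0.0342] z [ 0.4739 -0.1334]
tool_block scene call [285.6 307.6] 0.34 depth [ 0.4518 -0.1524  0.0345] z [ 0.4727 -0.1349]
tool_block top call [228.2 330. ] 0.84 depth [ 0.4657 -0.1247  0.0622] z [ 0.4702 -0.1295]
tool_block top call [225.1 330.7] 0.95 depth [ 0.47   -0.1241  0.0873] z [ 0.4768 -0.1309]
```

View pics/pin_s.png

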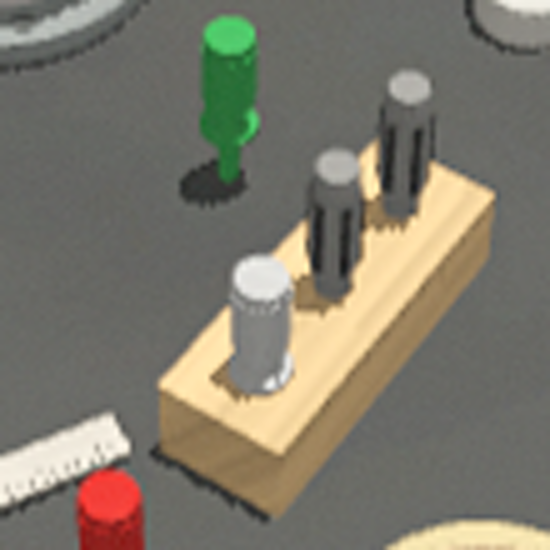

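View pics/t_c.png

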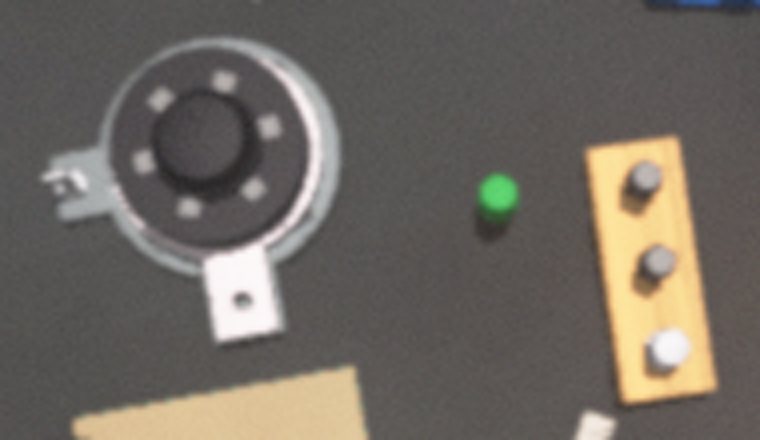

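View pics/rew_s.png

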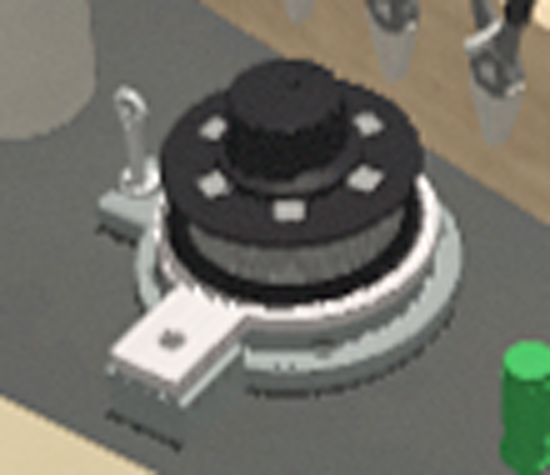

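The crop confirms the choice: the steel, collared knob stands at scene (270, 292) and top (247, 337). The two dark-grey ribbed handles beside it are the drivers, and the green and red ones stand outside the block. Next I'll measure more finely.

Run:
```python
from h import *
np.set_printoptions(precision=4,suppress=True)
from scipy import ndimage as ni
for n in ('scene','top'):
  c=snap(n); P=c['pixels'].astype(float); H,W=c['depth'].shape
  rr,cc=np.mgrid[:H,:W]; d=rot(c['orientation'])@np.stack([(cc-c['cx'])/c['fx'],(rr-c['cy'])/c['fy'],np.ones((H,W))]).reshape(3,-1)
  X=(np.array(c['origin'])[:,None]+d*c['depth'].reshape(-1)).reshape(3,H,W)
  def near(x,y,z,dr,dz): return ((X[0]-x)**2+(X[1]-y)**2<dr**2)&(abs(X[2]-z)<dz)
  g=P.mean(2)
  def fit(m):return X[0][m],X[1][m]
  m=near(.426,-.137,.08,.02,.005); print(n,'pin top',m.sum(),X[:,m].mean(1))
  # bright top -> circle
  m=near(.522,.094,.095,.035,.004); x=X[:,m]; (u,v),r=cv2.minEnclosingCircle(x[:2].T.astype(np.float32)); print('nut top',m.sum(),x.mean(1),u,v,r)
  m=near(.522,.094,.064,.056,.003); x=X[:,m]; (u,v),r=cv2.minEnclosingCircle(x[:2].T.astype(np.float32)); print('spool',m.sum(),u,v,r)
  # ear hole: dark blob in bright ear
  r0,c0=(217,215) if n=='scene' else (235,230)
  win=g[r0-4:r0+5,c0-4:c0+5]; print(win.astype(int))
  w=np.clip(200-win,0,None); 
# block top centroid
  m=near(.468,-.129,.034,.09,.004)&(P[...,0]-P[...,2]>40); x=X[:2,m].T.astype(np.float32)
  print('block',cv2.minAreaRect(x))
  for z,nm in((.092,'drv'),):
    m=near(.468,-.129,z,.06,.005); l,k=ni.label(m); print([X[:,l==i].mean(1) for i in range(1,k+1) if (l==i).sum()>4])
```

```text
scene pin top 97 [ 0.4281 -0.14    0.0791]
nut top 279 [0.5238 0.0908 0.0945] 0.5246785283088684 0.09138958901166916 0.022367238998413086
spool 860 0.5243719220161438 0.09319131821393967 0.05128810927271843
[[236 235 235 236 238 239 239 237 238]
 [235 236 237 239 240 239 237 238 238]
 [236 232 218 232 230 234 240 238 236]
 [232 208 145 189 183 209 237 238 237]
 [216 161 132 134 134 160 219 239 239]
 [209 133 122 124 128 159 222 240 238]
 [229 194 167 149 178 213 242 239 239]
 [239 235 225 214 230 241 239 239 239]
 [238 239 237 239 239 237 239 239 224]]
block ((0.470986545085907, -0.1318361759185791), (0.13158416748046875, 0.04743613302707672), 9.491299629211426)
[array([ 0.5108, -0.1258,  0.0908]), array([ 0.4695, -0.1329,  0.0907])]
top pin top 70 [ 0.429  -0.1388  0.0802]
nut top 366 [0.5246 0.0923 0.0952] 0.5252254009246826 0.09227228909730911 0.022098802030086517
spool 1125 0.5254840850830078 0.092864990234375 0.05010460689663887
[[248 248 248 246 246 246 247 248 249]
 [247 247 243 232 225 230 241 247 248]
 [246 240 217 166 147 163 208 238 248]
 [245 232 177 119 108 128 167 225 246]
 [245 233 185 134 143 149 163 218 246]
 [246 239 212 174 170 183 199 231 246]
 [247 243 232 217 210 217 230 242 247]
 [247 247 244 243 242 243 245 247 248]
 [246 247 247 248 248 248 248 248 248]]
block ((0.47084471583366394, -0.1322529911994934), (0.13033854961395264, 0.04669840633869171), 9.481926918029785)
[array([ 0.5114, -0.1249,  0.0918]), array([ 0.4702, -0.1317,  0.0919])]
```

```bash
cat >> h.py <<'E'
def plan(target, yaw=None):
    """tool-frame delta in move units to TCP target with current orientation; turn units for yaw (deg) of tool y"""
    s=env.get_state(); M=rot(s['orientation']); y=np.degrees(np.arctan2(M[1,1],M[0,1]))
    d=M.T@(np.array(target)-s['tcp_pos'])
    print('clk %.2f tcp'%s['clock'],np.round(s['tcp_pos'],4),'yaw %.1f'%y,'gap %.1f'%(s['finger_gap']*1e3),'F',np.round(s['wrist_force'],1),'j',np.round(s['joint_pos'],2))
    print('delta units',np.round(d/.8,5),'mm',np.round(d*1e3,1), 'z-axis',np.round(M[:,2],4))
    if yaw is not None:
        e=(yaw-y+90)%180-90; print('turn units',-e/5)
        a=np.radians(e); 
        M2=R.from_euler('z',a).as_matrix()@M
        print('delta units after turn',np.round(M2.T@(np.array(target)-s['tcp_pos'])/.8,5))
E
python3 - <<'E'
from h import *
np.set_printoptions(precision=4,suppress=True)
A=np.array([.525,.0925])
for n,(r0,c0) in (('scene',(217,215)),('top',(235,230))):
  c=snap(n); P=c['pixels'].astype(float); g=P.mean(2); H,W=g.shape
  # hole blob centroid
  w=np.clip(225-g[r0-3:r0+4,c0-4:c0+4],0,None); rr,cc=np.mgrid[r0-3:r0+4,c0-4:c0+4]
  r,k=(w*rr).sum()/w.sum(),(w*cc).sum()/w.sum()
  h=atz(c,r,k,.032)[:2]; v=h-A; print(n,'hole',r,k,h,'dist',np.hypot(*v),'ang',np.degrees(np.arctan2(*v[::-1])))
  rr,cc=np.mgrid[:H,:W]; d=rot(c['orientation'])@np.stack([(cc-c['cx'])/c['fx'],(rr-c['cy'])/c['fy'],np.ones((H,W))]).reshape(3,-1)
  X=(np.array(c['origin'])[:,None]+d*c['depth'].reshape(-1)).reshape(3,H,W)
  rad=np.hypot(X[0]-A[0],X[1]-A[1])
  m=(rad>60)*0+((rad>.058)&(rad<.105)&(abs(X[2]-.032)<.005)&(g>190)&(X[0]<.5))
  x=X[:2,m>0].T.astype(np.float32); print('ear rect',cv2.minAreaRect(x),m.sum(),'ang',np.degrees(np.arctan2(*(x.mean(0)-A)[::-1])))
plan([.429,-.139,.15],100.5)
E
```

```text
scene hole 217.5593647592639 213.85051676329718 [0.4493 0.0763] dist 0.07745109290903511 ang -167.9475307392187
ear rect ((0.4506015181541443, 0.07772663980722427), (0.03791975975036621, 0.03007708489894867), 9.509366989135742) 203 ang -168.05463317190268
top hole 234.47432762836186 230.09725618038578 [0.4502 0.0768] dist 0.07645193887130161 ang -168.11603458994074
ear rect ((0.4509652256965637, 0.07619639486074448), (0.037154313176870346, 0.029981182888150215), 12.282864570617676) 244 ang -167.412817087784
clk 2.80 tcp [0.249  0.5184 0.2114] yaw 64.3 gap 85.7 F [ 0.9  0.4 -0.3] j [ 0.98  0.31  0.05  1.3  -0.    1.43]
delta units [-0.5586 -0.6433  0.0767] mm [-446.9 -514.6   61.4] z-axis [ 0.0001  0.0001 -1.    ]
turn units -7.231164990066904
delta units after turn [-0.0715 -0.849   0.0767]
```

```bash
python3 -m creep '{"hand":[60,60,60,60,60],"delta_pos":[[0,0,0],[0,0,0],[0,0,0],[0,0,0],[0,0,0]],"turn":[-1,-1,-1,-1,-1]}' 40
python3 -m creep '{"hand":[60,60,60,60,60],"delta_pos":[[0,0,0],[0,0,0],[0,0,0],[-0.004,-0.05,0],[-0.004,-0.05,0]],"turn":[-1,-1,-0.33,0,0]}'
python3 -m creep '{"hand":[60,60,60,60,60],"delta_pos":[[-0.004,-0.05,0],[-0.004,-0.05,0],[-0.004,-0.05,0],[-0.004,-0.05,0],[-0.004,-0.05,0]],"turn":[0,0,0,0,0]}'
python3 -m creep '{"hand":[60,60,60,60,60],"delta_pos":[[-0.004,-0.05,0],[-0.004,-0.05,0],[-0.004,-0.05,0],[-0.004,-0.05,0],[-0.004,-0.05,0]],"turn":[0,0,0,0,0]}'
python3 - <<'E'
from h import *
plan([.429,-.139,.15],101)
E
```

```text
clock: 3.22
tcp_pos: [0.249, 0.5183, 0.2114]
orientation: [0.0, 0.004, 1.0, 0.0]
wrist_force: [0.0, -0.3, 0.4]
finger_gap: 0.06
clock: 3.63
tcp_pos: [0.2703, 0.4413, 0.2106]
orientation: [-0.0, -0.098, 0.995, -0.0]
wrist_force: [1.2, -0.8, 0.3]
finger_gap: 0.0598
clock: 4.05
tcp_pos: [0.3244, 0.2461, 0.2116]
orientation: [0.0, -0.096, 0.995, 0.0]
wrist_force: [1.0, -0.5, 0.5]
finger_gap: 0.0604
clock: 4.47
tcp_pos: [0.3783, 0.0526, 0.2118]
orientation: [0.001, -0.096, 0.995, -0.0]
wrist_force: [0.3, -0.5, -0.2]
finger_gap: 0.0599
clk 4.47 tcp [0.3783 0.0526 0.2118] yaw 101.0 gap 59.9 F [ 0.3 -0.5 -0.2] j [-0.07 -0.06 -0.39  1.24  0.   -0.27]
delta units [-0.01635 -0.24718  0.07731] mm [ -13.1 -197.7   61.9] z-axis [ 1.4e-03  1.0e-04 -1.0e+00]
turn units 0.00045504555418744984
delta units after turn [-0.01636 -0.24718  0.07731]
```

```bash
python3 -m creep '{"hand":[50,50,50,50,50],"delta_pos":[[-0.0033,-0.05,0.01],[-0.0033,-0.05,0.01],[-0.0033,-0.05,0.01],[-0.0033,-0.05,0.01],[-0.0032,-0.0472,0.01]],"turn":[0,0,0,0,0]}'
python3 -m creep '{"hand":[50,50,50,50,50],"delta_pos":[[0,0,0.0273],[0,0,0],[0,0,0],[0,0,0],[0,0,0]],"turn":[0,0,0,0,0]}'
python3 - <<'E'
from h import *
plan([.429,-.139,.058],101)
s=snap('scene'); crop(s,190,330,220,380,5,'ab_s.png')
t=snap('top'); crop(t,190,290,270,400,5,'ab_t.png')
E
```

```text
clock: 4.88
tcp_pos: [0.4291, -0.1396, 0.1713]
orientation: [0.001, -0.095, 0.995, -0.0]
wrist_force: [0.6, 0.1, -0.8]
finger_gap: 0.0497
clock: 5.3
tcp_pos: [0.4292, -0.1364, 0.1507]
orientation: [0.001, -0.097, 0.995, -0.0]
wrist_force: [-0.1, 1.5, 0.7]
finger_gap: 0.0495
clk 5.30 tcp [ 0.4292 -0.1364  0.1507] yaw 101.1 gap 49.5 F [-0.1  1.5  0.7] j [-0.49  0.1  -0.37  1.09  0.   -0.68]
delta units [ 0.00099 -0.00299  0.11584] mm [ 0.8 -2.4 92.7] z-axis [ 1.3e-03 -5.0e-04 -1.0e+00]
turn units 0.016758213405654487
delta units after turn [ 0.00098 -0.003    0.11584]
```

View pics/ab_s.png

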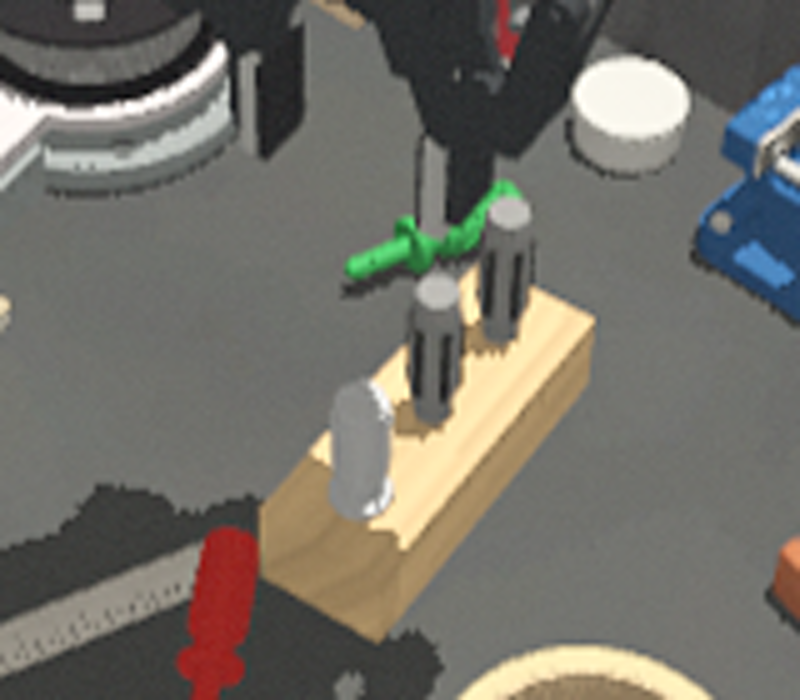

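Run:
```python
from h import *
s=snap('scene','full1.png');snap('top','fullt1.png')
```

```text
(no output)
```

View pics/full1.png

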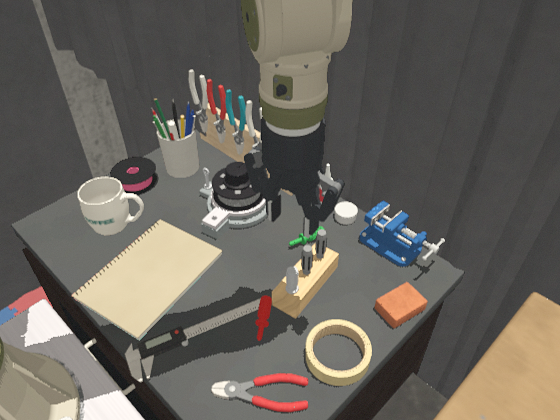

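View pics/fullt1.png

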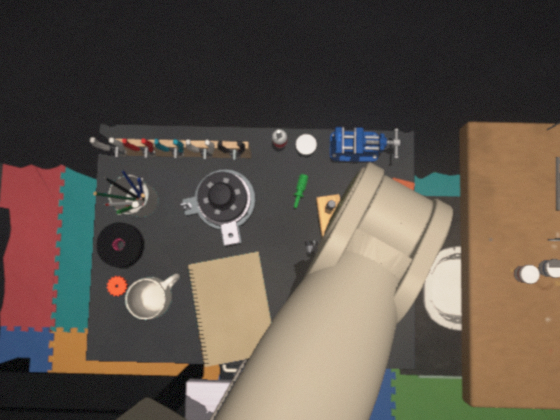

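The green pin now lies at scene (240, 305) and the red one at (315, 264). Both fell over by themselves: they stood on their tips and the hand never came below 14 cm. The steel pin still stands in the block at (282, 292).

```bash
python3 -m creep '{"hand":[45,45,45,45,45],"delta_pos":[[0,-0.002,0.03],[0,0,0.03],[0,0,0],[0,0,0],[0,0,0]],"turn":[0,0,0,0,0]}'
python3 - <<'E'
from h import *
plan([.429,-.139,.058],101)
s=snap('scene'); crop(s,200,330,220,380,5,'ab2_s.png')
E
```

```text
clock: 5.92
tcp_pos: [0.4296, -0.1387, 0.1026]
orientation: [0.0, -0.096, 0.995, -0.0]
wrist_force: [-0.1, -0.2, 0.1]
finger_gap: 0.045
clk 5.92 tcp [ 0.4296 -0.1387  0.1026] yaw 101.0 gap 45.0 F [-0.1 -0.2  0.1] j [-0.49  0.14 -0.45  0.98  0.   -0.68]
delta units [ 0.00082 -0.00018  0.05573] mm [ 0.7 -0.1 44.6] z-axis [ 8.e-04 -3.e-04 -1.e+00]
turn units 0.003962392238037182
delta units after turn [ 0.00082 -0.00018  0.05573]
```

View pics/ab2_s.png

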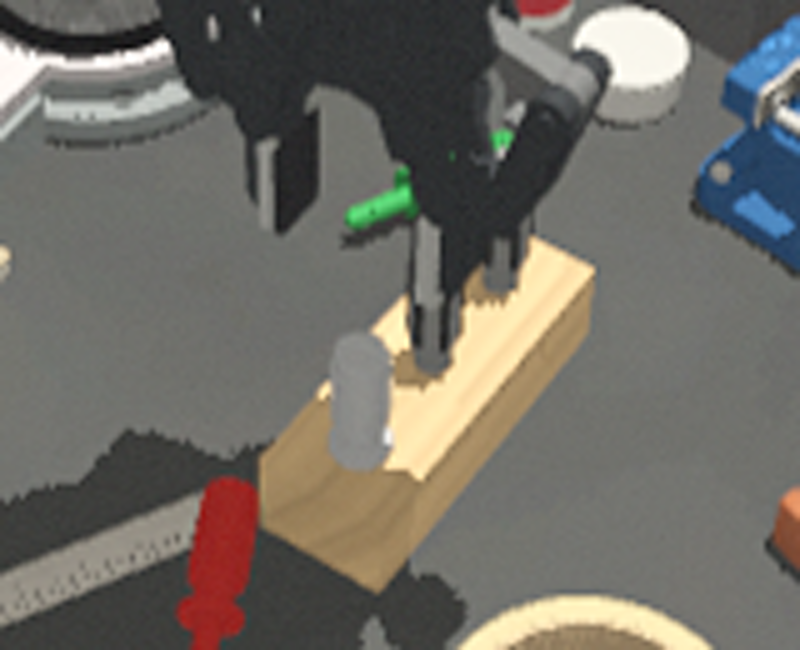

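```bash
python3 -m creep '{"hand":[40,40,40,40,40],"delta_pos":[[0.0008,0,0.015],[0,0,0.02],[0,0,0.0205],[0,0,0],[0,0,0]],"turn":[0,0,0,0,0]}'
python3 -m creep '{"hand":[10,10,10,10,10],"delta_pos":[[0,0,0],[0,0,0],[0,0,0],[0,0,0],[0,0,0]],"turn":[0,0,0,0,0]}' 50
python3 - <<'E'
from h import *
plan([.429,-.139,.058],101)
s=snap('scene'); crop(s,200,330,220,380,5,'g_s.png')
E
```

```text
clock: 6.38
tcp_pos: [0.4286, -0.1389, 0.0578]
orientation: [-0.0, -0.096, 0.995, 0.0]
wrist_force: [0.5, -0.3, 0.5]
finger_gap: 0.04
clock: 6.8
tcp_pos: [0.4317, -0.1384, 0.0611]
orientation: [0.004, -0.096, 0.995, 0.0]
wrist_force: [-1.3, 8.6, 23.7]
finger_gap: 0.0097
clk 6.80 tcp [ 0.4317 -0.1384  0.0611] yaw 101.1 gap 9.7 F [-1.3  8.6 23.7] j [-0.49  0.18 -0.52  0.86  0.   -0.68]
delta units [ 0.0035  -0.00011  0.00379] mm [ 2.8 -0.1  3. ] z-axis [ 7.6e-03  9.0e-04 -1.0e+00]
turn units 0.012504102152220753
delta units after turn [ 0.0035  -0.00012  0.00379]
```

View pics/g_s.png

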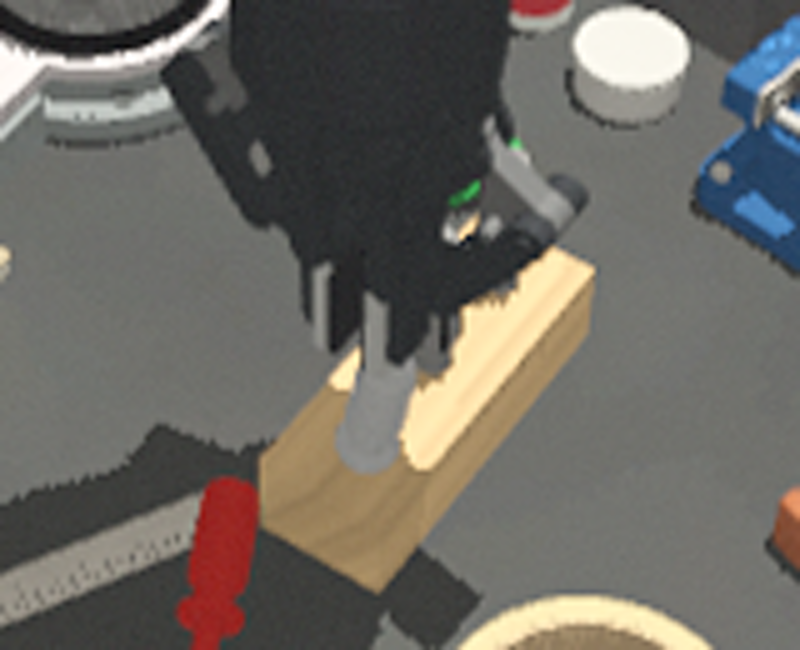

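The gap is 9.7 mm, less than the 18 mm knob, and the pin looks tilted at (290, 295). The grasp is off, so I'll open and look again.

```bash
python3 -m creep '{"hand":[40,40,40,40,40],"delta_pos":[[0,0,0],[0,0,0],[0,0,0],[0,0,0],[0,0,0]],"turn":[0,0,0,0,0]}' 50
python3 - <<'E'
from h import *
plan([.429,-.139,.058],101)
s=snap('scene'); crop(s,200,330,220,380,5,'o_s.png')
E
```

```text
clock: 7.27
tcp_pos: [0.4284, -0.1389, 0.0571]
orientation: [-0.0, -0.096, 0.995, 0.0]
wrist_force: [0.3, 0.4, 0.1]
finger_gap: 0.0399
clk 7.27 tcp [ 0.4284 -0.1389  0.0571] yaw 101.0 gap 39.9 F [0.3 0.4 0.1] j [-0.49  0.19 -0.52  0.86 -0.   -0.68]
delta units [-0.0007  -0.00026 -0.00109] mm [-0.6 -0.2 -0.9] z-axis [-1.e-04  0.e+00 -1.e+00]
turn units -0.0026689563931483916
delta units after turn [-0.0007  -0.00026 -0.00109]
```

View pics/o_s.png

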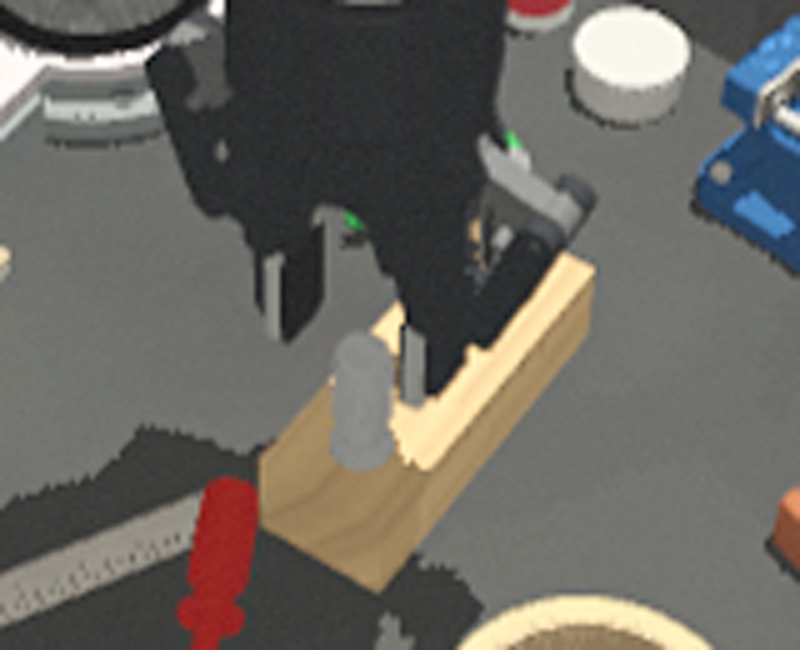

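Run:
```python
from h import *
np.set_printoptions(precision=4,suppress=True)
s=snap('scene')
for r,c in ((276,302.4),(272,302.4),(278,303),(263,274.5),(260,274),(275,292),(269,292),(285,292),(291,292)):
  print(r,c,atd(s,r,c))
c=s
H,W=c['depth'].shape
rr,cc=np.mgrid[:H,:W]; d=rot(c['orientation'])@np.stack([(cc-c['cx'])/c['fx'],(rr-c['cy'])/c['fy'],np.ones((H,W))]).reshape(3,-1)
X=(np.array(c['origin'])[:,None]+d*c['depth'].reshape(-1)).reshape(3,H,W)
m=(abs(X[2]-.08)<.004)&(np.hypot(X[0]-.428,X[1]+.14)<.02)
print(m.sum(),X[:,m].mean(1))
```

```text
276 302.4 [ 0.423  -0.1656  0.0947]
272 302.4 [ 0.4244 -0.1641  0.1014]
278 303 [ 0.4236 -0.1665  0.0904]
263 274.5 [ 0.4137 -0.1172  0.0921]
260 274 [ 0.4133 -0.1166  0.0988]
275 292 [ 0.4234 -0.1445  0.0787]
269 292 [ 0.4306 -0.1376  0.0808]
285 292 [ 0.4229 -0.1454  0.0558]
291 292 [ 0.4246 -0.1441  0.0383]
97 [ 0.4285 -0.14    0.079 ]
```

The depth of the finger strip at (278, 303) puts the real fingertips at z≈0.088, above the knob top. With TCP z at 0.058 they should be near 0.05. The jaws therefore closed on top of the knob. I'll check that geometry.

```bash
python3 -m creep '{"hand":[40,40,40,40,40],"delta_pos":[[0,0,0.0125],[0,0,0.0125],[0,0,0],[0,0,0],[0,0,0]],"turn":[0,0,0,0,0]}' 50
python3 - <<'E'
from h import *
np.set_printoptions(precision=4,suppress=True)
plan([.429,-.139,.058],101)
s=snap('scene'); crop(s,200,330,220,380,5,'o2_s.png')
g=s['pixels'].mean(2)
for c in (275,276,303,304):
  for r in range(258,300,3):
    p=atd(s,r,c)
    if abs(p[0]-.428)<.03 and p[2]>.04: print(r,c,p,int(g[r,c]))
for z in (.02,.03,.04,.05,.06,.07,.08): print(z,proj(s,[.425,-.162,z]))
E
```

```text
clock: 7.78
tcp_pos: [0.4285, -0.1389, 0.0373]
orientation: [-0.0, -0.096, 0.995, 0.0]
wrist_force: [-0.1, -0.4, 0.4]
finger_gap: 0.0401
clk 7.78 tcp [ 0.4285 -0.1389  0.0373] yaw 101.0 gap 40.1 F [-0.1 -0.4  0.4] j [-0.49  0.21 -0.55  0.81  0.   -0.68]
delta units [-0.0006 -0.0002 -0.0259] mm [ -0.5  -0.2 -20.7] z-axis [-0.0002  0.0002 -1.    ]
turn units -0.002517932667413447
delta units after turn [-0.0006 -0.0002 -0.0259]
258 275 [ 0.412  -0.1201  0.1071] 44
261 275 [ 0.4148 -0.1172  0.0957] 140
264 275 [ 0.4139 -0.1179  0.0902] 135
267 275 [ 0.4132 -0.1186  0.0844] 134
270 275 [ 0.4138 -0.1178  0.0762] 133
273 275 [ 0.4133 -0.1183  0.0699] 133
276 275 [ 0.4136 -0.1179  0.0621] 116
258 276 [ 0.4144 -0.1199  0.105 ] 44
261 276 [ 0.4165 -0.1176  0.0947] 97
264 276 [ 0.4145 -0.1195  0.091 ] 61
267 276 [ 0.4146 -0.1193  0.0838] 59
270 276 [ 0.4134 -0.1204  0.0787] 61
273 276 [ 0.4153 -0.1184  0.0682] 59
276 276 [ 0.4141 -0.1195  0.0631] 95
258 303 [ 0.4274 -0.1615  0.1276] 47
261 303 [ 0.4213 -0.167   0.1305] 47
264 303 [ 0.42   -0.1684  0.1263] 47
267 303 [ 0.4216 -0.1672  0.1174] 4
[... 419 characters left out ...]
04 [ 0.4229 -0.1685  0.104 ] 47
276 304 [ 0.4224 -0.1692  0.0983] 86
279 304 [ 0.4271 -0.1655  0.0841] 108
282 304 [ 0.4273 -0.1655  0.0769] 94
285 304 [ 0.4274 -0.1657  0.0699] 81
288 304 [ 0.4274 -0.1659  0.0628] 155
0.02 (np.float64(304.4413995786663), np.float64(300.3157669140327))
0.03 (np.float64(300.5891582654883), np.float64(300.4672581978887))
0.04 (np.float64(296.6679780783665), np.float64(300.62146053686104))
0.05 (np.float64(292.67599173639917), np.float64(300.7784473626893))
0.06 (np.float64(288.61126390795675), np.float64(300.9382947832414))
0.07 (np.float64(284.47178808214755), np.float64(301.10108170554497))
0.08 (np.float64(280.25548326608657), np.float64(301.2668899656683))
```

View pics/o2_s.png

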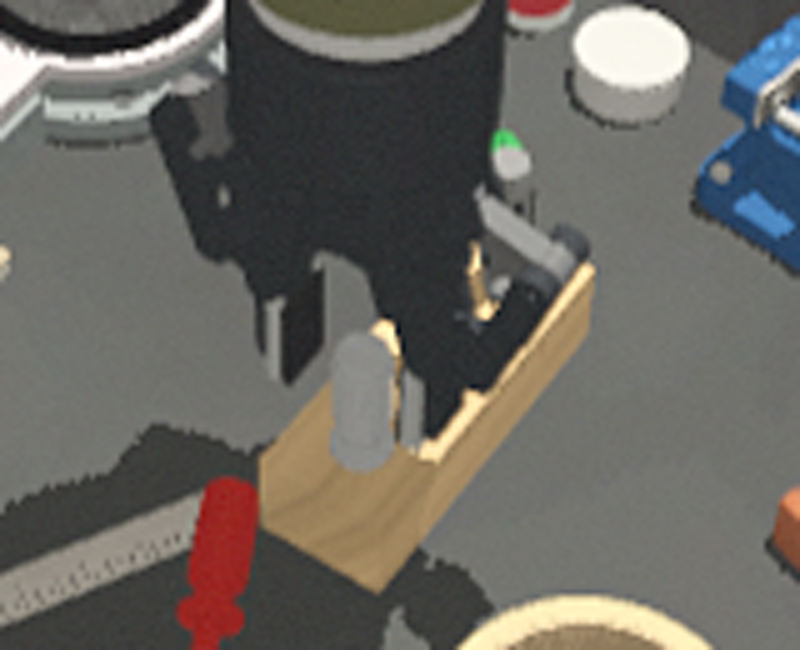

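```bash
python3 - <<'E'
from h import *
np.set_printoptions(precision=4,suppress=True)
s=snap('scene')
for r,c in ((249,288),(245,288),(240,288),(235,280),(225,270),(240,315),(250,330),(256,314),(238,300),(230,325)):
    print(r,c,atd(s,r,c),s['pixels'][r,c])
E
python3 -m creep '{"hand":[40,40,40,40,40],"delta_pos":[[0,0,0.0115],[0,0,0],[0,0,0],[0,0,0],[0,0,0]],"turn":[0,0,0,0,0]}' 50
python3 -m creep '{"hand":[5,5,5,5,5],"delta_pos":[[0,0,0],[0,0,0],[0,0,0],[0,0,0],[0,0,0]],"turn":[0,0,0,0,0]}' 50
python3 - <<'E'
from h import *
plan([.429,-.139,.058],101)
s=snap('scene'); crop(s,200,330,220,380,5,'g2_s.png')
E
```

```text
249 288 [ 0.4178 -0.141   0.1383] [46 48 48]
245 288 [ 0.4181 -0.1406  0.1461] [43 48 48]
240 288 [ 0.4181 -0.1405  0.1563] [48 48 51]
235 280 [ 0.393  -0.1498  0.1917] [42 45 46]
225 270 [ 0.3926 -0.1317  0.1979] [39 40 41]
240 315 [ 0.4313 -0.1782  0.1742] [83 84 83]
250 330 [ 0.4407 -0.1977  0.1618] [160 159 156]
256 314 [ 0.5065 -0.1172  0.0333] [129 110  85]
238 300 [ 0.4102 -0.1698  0.1877] [44 45 48]
230 325 [ 0.5917 -0.0703  0.0005] [143 141 135]
clock: 8.3
tcp_pos: [0.4285, -0.1388, 0.028]
orientation: [0.0, -0.096, 0.995, 0.0]
wrist_force: [0.1, 0.8, -0.5]
finger_gap: 0.0398
clock: 8.72
tcp_pos: [0.4287, -0.1389, 0.0282]
orientation: [0.0, -0.096, 0.995, -0.0]
wrist_force: [-0.0, 1.0, 3.6]
finger_gap: 0.0165
clk 8.72 tcp [ 0.4287 -0.1389  0.0282] yaw 101.0 gap 16.5 F [-0.   1.   3.6] j [-0.49  0.22 -0.56  0.79  0.   -0.68]
delta units [-0.00039 -0.00016 -0.03725] mm [ -0.3  -0.1 -29.8] z-axis [ 5.e-04 -1.e-04 -1.e+00]
turn units -0.0015540871456721562
delta units after turn [-0.00039 -0.00016 -0.03725]
```

View pics/g2_s.png

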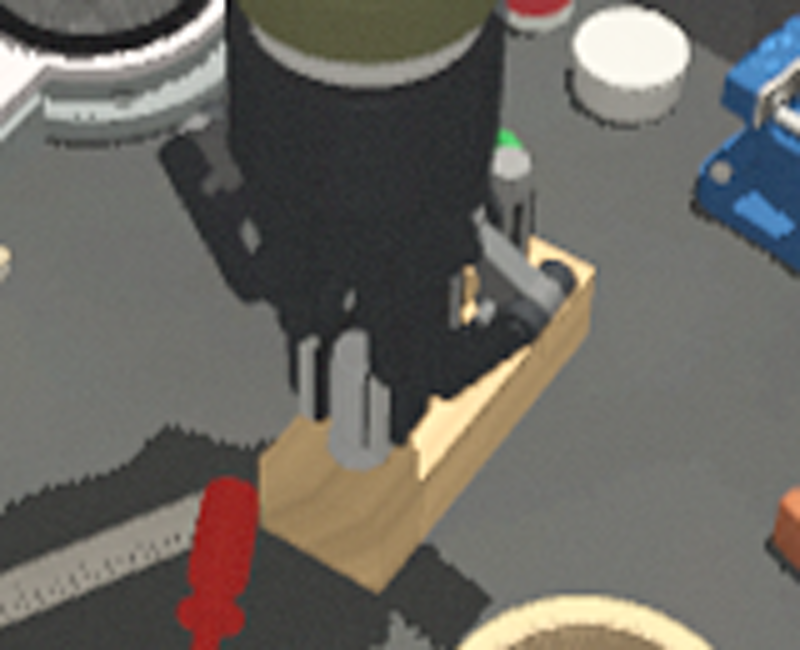

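The jaws now hold the knob at a gap of 16.5 mm, with the pin upright between the pads at (282, 291). I'll lift it.

```bash
python3 -m creep '{"hand":[5,5,5,5,5],"delta_pos":[[0,0,-0.01],[0,0,-0.02],[0,0,-0.03],[0,0,-0.02],[0,0,0]],"turn":[0,0,0,0,0]}' 70
python3 - <<'E'
from h import *
plan([.449,.0764,.09],101.5)
s=snap('scene'); crop(s,200,330,220,380,5,'l_s.png')
E
```

```text
clock: 9.18
tcp_pos: [0.4306, -0.1399, 0.0953]
orientation: [0.002, -0.096, 0.995, -0.001]
wrist_force: [0.9, 0.2, -0.5]
finger_gap: 0.0161
clk 9.18 tcp [ 0.4306 -0.1399  0.0953] yaw 101.0 gap 16.1 F [ 0.9  0.2 -0.5] j [-0.49  0.15 -0.47  0.95  0.   -0.68]
delta units [-0.07414  0.26108  0.00602] mm [-59.3 208.9   4.8] z-axis [ 0.0049 -0.0025 -1.    ]
turn units -0.10079078645728998
delta units after turn [-0.07644  0.26042  0.00603]
```

View pics/l_s.png

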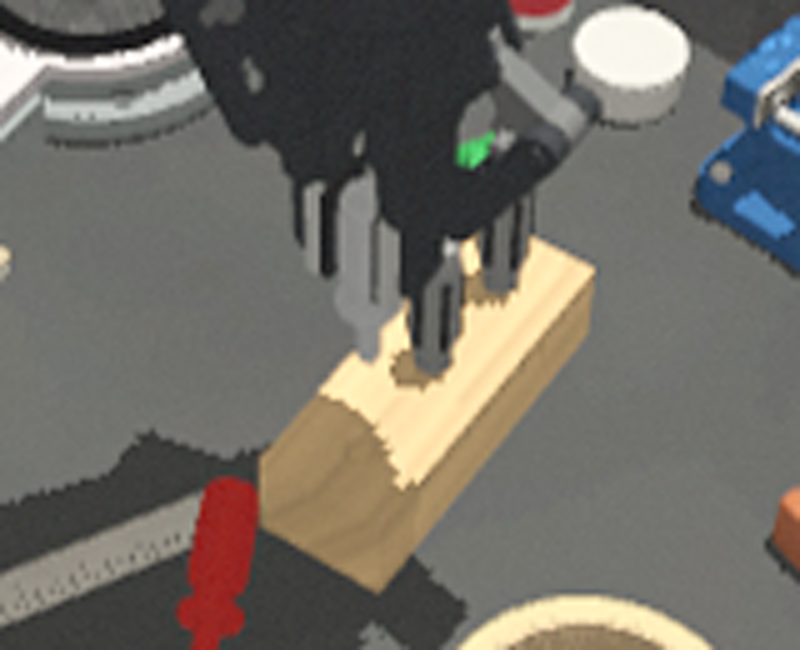

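The pin is lifted clear: its collar shows at (260, 291) and its tip at (272, 294), above the empty hole. I'll carry it to hover over the ear.

```bash
python3 -m creep '{"hand":[5,5,5,5,5],"delta_pos":[[-0.0125,0.03,0],[-0.0125,0.045,0],[-0.0125,0.045,0],[-0.0125,0.045,0],[-0.0125,0.045,0]],"turn":[-0.1,0,0,0,0]}'
python3 -m creep '{"hand":[5,5,5,5,5],"delta_pos":[[-0.0125,0.035,0],[0,0.0155,0],[0,0,0],[0,0,0],[0,0,0]],"turn":[0,0,0,0,0]}'
python3 - <<'E'
from h import *
plan([.449,.0764,.09],101.5)
s=snap('scene'); crop(s,130,250,160,300,5,'h_s.png'); t=snap('top'); crop(t,150,270,170,300,5,'h_t.png')
E
```

```text
clock: 9.65
tcp_pos: [0.4431, 0.0372, 0.0908]
orientation: [-0.001, -0.1, 0.995, 0.0]
wrist_force: [0.0, -0.8, -0.5]
finger_gap: 0.016
clock: 10.07
tcp_pos: [0.4454, 0.0768, 0.0913]
orientation: [-0.001, -0.1, 0.995, -0.0]
wrist_force: [-0.1, 0.4, -0.2]
finger_gap: 0.0161
clk 10.07 tcp [0.4454 0.0768 0.0913] yaw 101.5 gap 16.1 F [-0.1  0.4 -0.2] j [-0.01  0.16 -0.47  0.95 -0.   -0.21]
delta units [-0.00427 -0.00137  0.00157] mm [-3.4 -1.1  1.3] z-axis [-1.3e-03 -3.0e-04 -1.0e+00]
turn units -0.003229903633723552
delta units after turn [-0.00427 -0.00137  0.00157]
```

View pics/h_s.png

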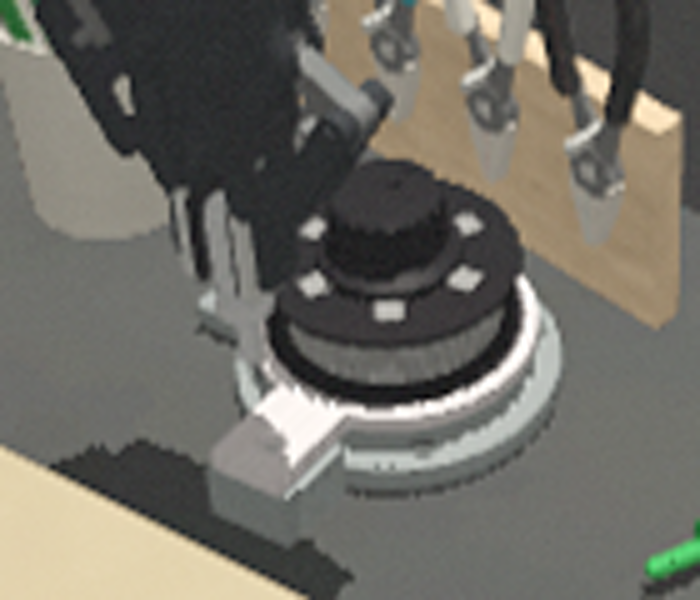

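View pics/h_t.png

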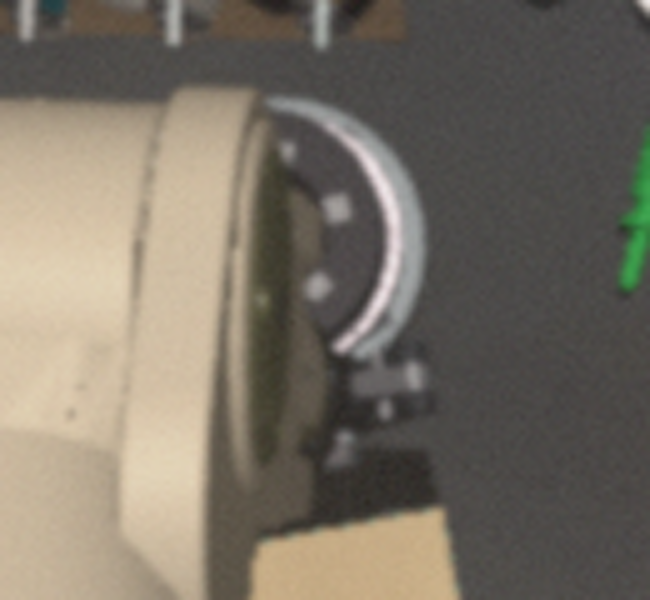

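Run:
```python
from h import *
np.set_printoptions(precision=4,suppress=True)
s=snap('scene'); st=env.get_state(); T=st['tcp_pos']; print(T)
for dz in (-.02,.006,.01,.018,.035,.052): print(dz,proj(s,T+[0,0,dz]))
crop(s,160,212,185,230,12,'h2.png')
for r,c in ((203,209.5),(201,209.5),(199,209),(195,208),(192,207.5),(188,207),(180,205),(174,204)): print(r,c,atd(s,r,c),s['pixels'][int(r),int(round(c))])
```

```text
[0.4459 0.0763 0.0917]
-0.02 (np.float64(202.33878107291406), np.float64(210.26778674066776))
0.006 (np.float64(191.2195902048499), np.float64(208.75546085475207))
0.01 (np.float64(189.4679043526097), np.float64(208.51721331590068))
0.018 (np.float64(185.93069557062566), np.float64(208.03611604287454))
0.035 (np.float64(178.26078233833113), np.float64(206.99292787733623))
0.052 (np.float64(170.37507225380696), np.float64(205.9203890900127))
203 209.5 [0.4446 0.0769 0.0706] [119 120 117]
201 209.5 [0.4442 0.0755 0.0766] [139 140 137]
199 209 [0.4438 0.0756 0.0814] [138 138 135]
195 208 [0.4432 0.0761 0.0908] [139 138 135]
192 207.5 [0.4422 0.075  0.099 ] [140 139 137]
188 207 [0.44   0.0716 0.1115] [109 109 107]
180 205 [0.4385 0.072  0.1298] [136 136 133]
174 204 [0.4391 0.0734 0.1415] [139 139 136]
```

View pics/h2.png

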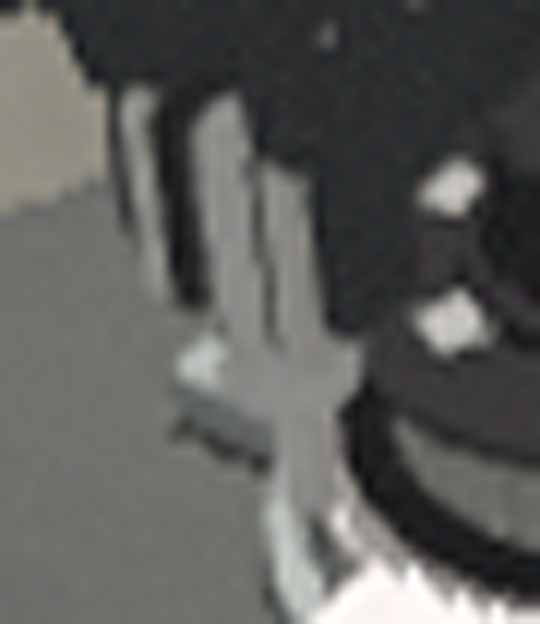

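```bash
python3 -m creep '{"hand":[5,5,5,5,5],"delta_pos":[[-0.0039,-0.0007,0],[0,0,0],[0,0,0.02],[0,0,0.022],[0,0,0]],"turn":[0,0,0,0,0]}'
python3 - <<'E'
from h import *
np.set_printoptions(precision=4,suppress=True)
plan([.449,.0764,.054],101.5)
s=snap('scene'); T=env.get_state()['tcp_pos']
for dz in (-.02,.006,.01): print(dz,proj(s,T+[0,0,dz]))
print('hole',proj(s,[.449,.0764,.032]))
crop(s,185,230,190,240,14,'h3.png')
E
```

```text
clock: 10.63
tcp_pos: [0.4472, 0.0769, 0.056]
orientation: [-0.002, -0.1, 0.995, 0.0]
wrist_force: [-0.9, 0.5, -0.9]
finger_gap: 0.0164
clk 10.63 tcp [0.4472 0.0769 0.056 ] yaw 101.4 gap 16.4 F [-0.9  0.5 -0.9] j [-0.01  0.2  -0.51  0.86  0.   -0.21]
delta units [-0.002  -0.0011  0.0025] mm [-1.6 -0.9  2. ] z-axis [-0.0041  0.0001 -1.    ]
turn units -0.011415906329168024
delta units after turn [-0.002  -0.0011  0.0025]
-0.02 (np.float64(215.75610601992105), np.float64(212.6467070379863))
0.006 (np.float64(205.22031577699983), np.float64(211.22488927403708))
0.01 (np.float64(203.56163577114512), np.float64(211.0010483809806))
hole (np.float64(217.6098097038391), np.float64(213.71696270631656))
```

View pics/h3.png

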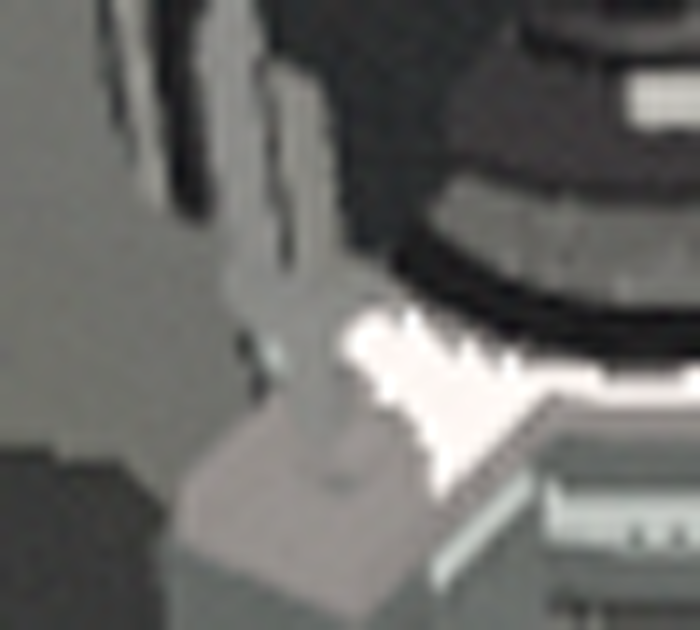

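The pin tip sits at (217, 213) and the front rim of the ear hole shows just below it at (219, 214). I'll nudge it about 1.5 mm and feel downward.

```bash
python3 -m creep '{"hand":[5,5,5,5,5],"delta_pos":[[-0.0018,-0.0007,0],[0,0,0],[0,0,0.004],[0,0,0.004],[0,0,0]],"turn":[0,0,0,0,0]}'
python3 - <<'E'
from h import *
np.set_printoptions(precision=4,suppress=True)
plan([.449,.0764,.046],101.5); print(env.get_state()['ft_torque'])
s=snap('scene')
crop(s,185,230,190,240,14,'h4.png')
E
```

```text
clock: 11.1
tcp_pos: [0.4506, 0.0771, 0.0518]
orientation: [0.0, -0.1, 0.995, 0.0]
wrist_force: [0.0, 1.0, -0.1]
finger_gap: 0.0162
clk 11.10 tcp [0.4506 0.0771 0.0518] yaw 101.5 gap 16.2 F [ 0.   1.  -0.1] j [-0.01  0.21 -0.52  0.85  0.   -0.21]
delta units [ 0.0022 -0.0004  0.0072] mm [ 1.7 -0.4  5.8] z-axis [ 0.      0.0001 -1.    ]
turn units -0.001394859164284412
delta units after turn [ 0.0022 -0.0004  0.0072]
[-0.01    0.0399 -0.0037]
```

View pics/h4.png

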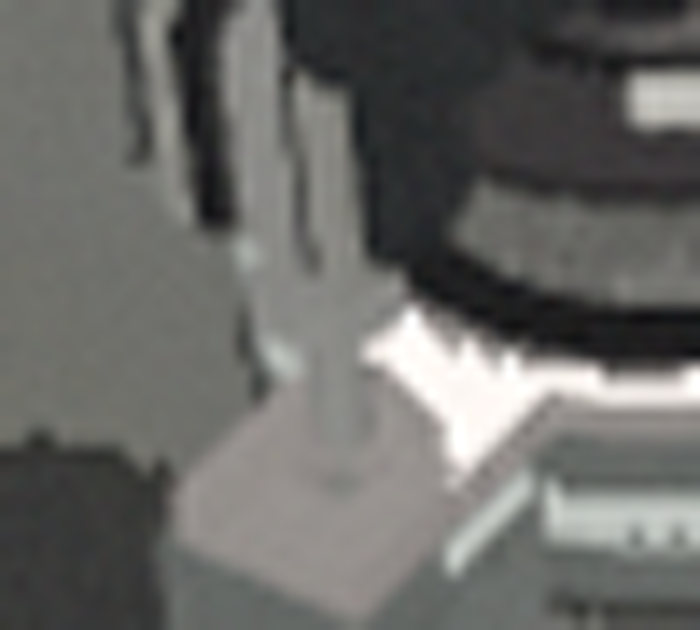

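```bash
python3 -m creep '{"hand":[5,5,5,5,5],"delta_pos":[[0.0015,-0.0005,0],[0,0,0],[0,0,0.003],[0,0,0.003],[0,0,0]],"turn":[0,0,0,0,0]}'
python3 - <<'E'
from h import *
np.set_printoptions(precision=4,suppress=True)
plan([.449,.0764,.046],101.5); print(env.get_state()['ft_torque'])
s=snap('scene')
crop(s,185,230,190,240,14,'h5.png')
E
```

```text
clock: 11.57
tcp_pos: [0.4492, 0.0765, 0.0466]
orientation: [-0.0, -0.1, 0.995, 0.0]
wrist_force: [-0.0, 0.1, -1.3]
finger_gap: 0.0159
clk 11.57 tcp [0.4492 0.0765 0.0466] yaw 101.5 gap 15.9 F [-0.   0.1 -1.3] j [-0.01  0.21 -0.53  0.84  0.   -0.21]
delta units [ 0.0002 -0.0001  0.0008] mm [ 0.2 -0.1  0.6] z-axis [-0.0008  0.0001 -1.    ]
turn units -0.001092104316344944
delta units after turn [ 0.0002 -0.0001  0.0008]
[-0.0135 -0.0311  0.0454]
```

View pics/h5.png

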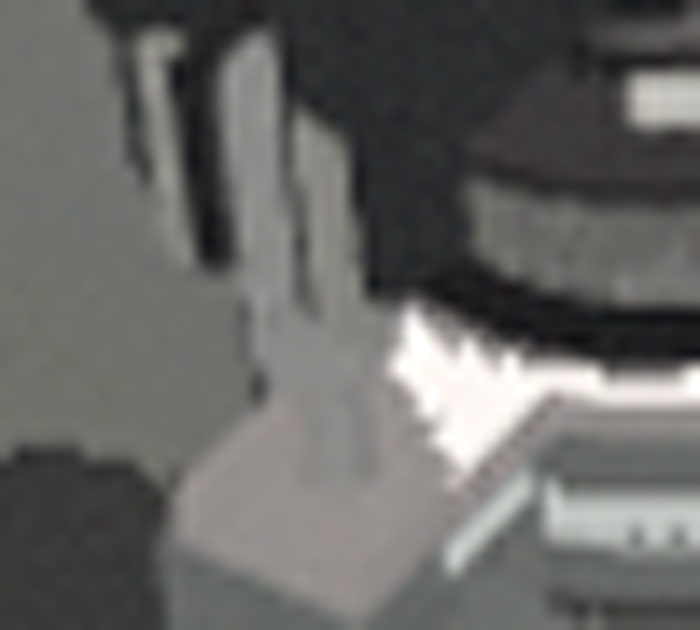

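No contact force and the shaft is getting shorter, so the tip is in the ear hole. I'll keep going down.

```bash
python3 -m creep '{"hand":[5,5,5,5,5],"delta_pos":[[0,0,0.003],[0,0,0.003],[0,0,0.003],[0,0,0],[0,0,0]],"turn":[0,0,0,0,0]}'
python3 -m creep '{"hand":[5,5,5,5,5],"delta_pos":[[0,0,0.003],[0,0,0.003],[0,0,0.003],[0,0,0],[0,0,0]],"turn":[0,0,0,0,0]}'
python3 - <<'E'
from h import *
np.set_printoptions(precision=4,suppress=True)
plan([.449,.0764,.026],101.5); print(env.get_state()['ft_torque'])
s=snap('scene')
crop(s,185,230,190,240,14,'h6.png')
E
```

```text
clock: 12.03
tcp_pos: [0.4495, 0.0765, 0.0398]
orientation: [-0.0, -0.1, 0.995, 0.0]
wrist_force: [0.3, -1.0, -0.8]
finger_gap: 0.0161
clock: 12.45
tcp_pos: [0.4496, 0.0765, 0.0326]
orientation: [-0.0, -0.1, 0.995, 0.0]
wrist_force: [0.3, -0.5, -0.8]
finger_gap: 0.0159
clk 12.45 tcp [0.4496 0.0765 0.0326] yaw 101.5 gap 15.9 F [ 0.3 -0.5 -0.8] j [-0.01  0.23 -0.54  0.8   0.   -0.21]
delta units [0.0007 0.     0.0082] mm [0.6 0.  6.6] z-axis [-0.0001  0.0001 -1.    ]
turn units -0.0012486360504340155
delta units after turn [0.0007 0.     0.0082]
[0.0361 0.1492 0.0199]
```

View pics/h6.png

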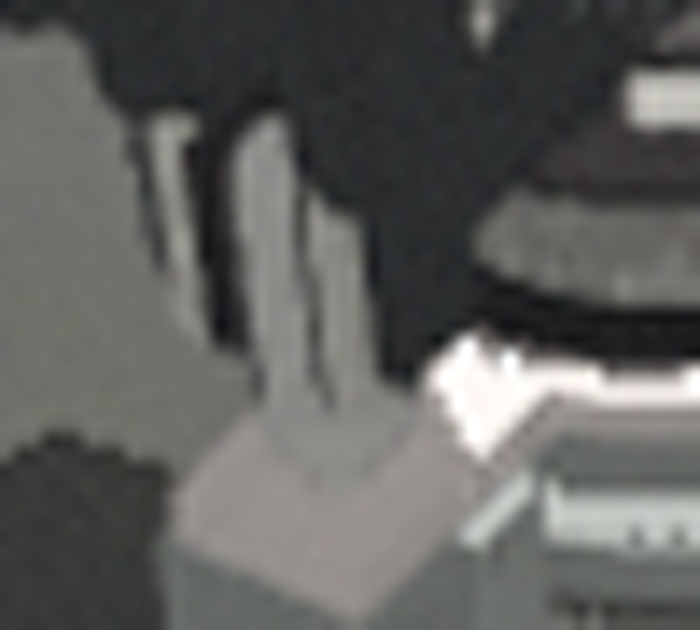

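```bash
python3 -m creep '{"hand":[5,5,5,5,5],"delta_pos":[[0,0,0.003],[0,0,0.003],[0,0,0.002],[0,0,0.002],[0,0,0]],"turn":[0,0,0,0,0]}'
python3 - <<'E'
from h import *
np.set_printoptions(precision=4,suppress=True)
plan([.449,.0764,.026],101.5); print(env.get_state()['ft_torque'])
E
```

```text
clock: 12.92
tcp_pos: [0.4497, 0.0763, 0.0261]
orientation: [0.0, -0.1, 0.995, -0.0]
wrist_force: [-4.7, -0.5, 14.8]
finger_gap: 0.0162
clk 12.92 tcp [0.4497 0.0763 0.0261] yaw 101.5 gap 16.2 F [-4.7 -0.5 14.8] j [-0.01  0.23 -0.55  0.78 -0.   -0.21]
delta units [0.0009 0.0003 0.0002] mm [0.7 0.2 0.1] z-axis [ 0.0008 -0.0004 -1.    ]
turn units -0.0001693296540082656
delta units after turn [0.0009 0.0003 0.0002]
[-0.1891  1.2116  0.0278]
```

14.8 N upward at TCP z 0.026 is exactly the predicted home height. I'll release, rise and check.

```bash
python3 -m creep '{"hand":[40,40,40,40,40],"delta_pos":[[0,0,-0.001],[0,0,0],[0,0,-0.01],[0,0,-0.03],[0,0,-0.04]],"turn":[0,0,0,0,0]}'
python3 -m creep '{"hand":[75,75,75,75,75],"delta_pos":[[0,0,-0.04],[0,0,-0.03],[0,0,0],[0,0,0],[0,0,0]],"turn":[0,0,0,0,0]}'
python3 - <<'E'
from h import *
np.set_printoptions(precision=4,suppress=True)
s=snap('scene','rel.png')
crop(s,140,250,170,310,5,'h7.png')
plan([.525,.0925,.13],101.5)
for r,c in ((197,211),): print(atd(s,r,c))
for z in (.038,.078): print(proj(s,[.449,.0765,z]))
E
```

```text
clock: 13.33
tcp_pos: [0.4474, 0.0765, 0.0885]
orientation: [-0.003, -0.1, 0.995, 0.0]
wrist_force: [-0.4, -0.4, 0.0]
finger_gap: 0.0403
clock: 13.75
tcp_pos: [0.4494, 0.0765, 0.1453]
orientation: [-0.0, -0.1, 0.995, 0.0]
wrist_force: [-0.3, 0.5, -0.0]
finger_gap: 0.0751
clk 13.80 tcp [0.4488 0.0765 0.1446] yaw 101.5 gap 75.1 F [-0.   0.1 -1.4] j [-0.01  0.12 -0.37  1.08  0.   -0.21]
delta units [-0.0973  0.0006  0.0181] mm [-77.9   0.5  14.5] z-axis [-0.0016  0.0001 -1.    ]
turn units -0.0015841214496219891
delta units after turn [-0.0973  0.0006  0.0181]
[0.453  0.0821 0.0762]
(np.float64(215.2078115341498), np.float64(213.36476733551606))
(np.float64(198.80122848954807), np.float64(211.17549701138591))
```

View pics/h7.png

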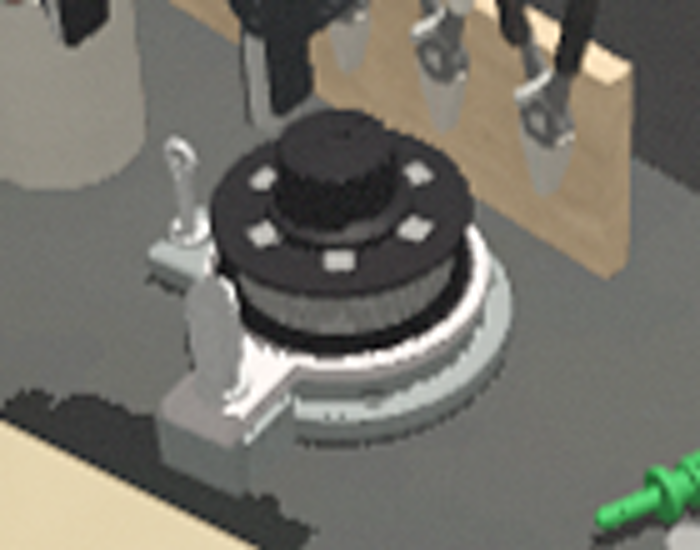

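The pin is home: its collar rests on the ear and the knob stands at (205, 213), with its top measured at z≈0.076. Next I'll move over the nut.

```bash
python3 -m creep '{"hand":[70,70,70,70,70],"delta_pos":[[-0.03,0,0],[-0.04,0,0],[-0.027,0.0006,0.02],[0,0,0.02],[0,0,0]],"turn":[0,0,0,0,0]}'
python3 -m creep '{"hand":[65,65,65,65,65],"delta_pos":[[0,0,0],[0,0,0],[0,0,0],[0,0,0],[0,0,0]],"turn":[0,0,0,0,0]}'
python3 - <<'E'
from h import *
np.set_printoptions(precision=4,suppress=True)
plan([.525,.0925,.051],101.5)
s=snap('scene')
crop(s,110,230,170,310,5,'n1.png')
E
```

```text
clock: 14.22
tcp_pos: [0.5233, 0.0924, 0.1088]
orientation: [-0.004, -0.1, 0.995, 0.0]
wrist_force: [-0.7, 0.0, -0.2]
finger_gap: 0.0705
clock: 14.63
tcp_pos: [0.5257, 0.0924, 0.1145]
orientation: [0.001, -0.1, 0.995, -0.0]
wrist_force: [-0.1, -0.8, -0.5]
finger_gap: 0.0652
clk 14.63 tcp [0.5257 0.0924 0.1145] yaw 101.5 gap 65.2 F [-0.1 -0.8 -0.5] j [ 0.02  0.28 -0.24  1.05  0.   -0.18]
delta units [0.001  0.0004 0.0794] mm [ 0.8  0.3 63.5] z-axis [ 0.0016  0.0001 -1.    ]
turn units -0.002594402176438848
delta units after turn [0.001  0.0004 0.0794]
```

View pics/n1.png

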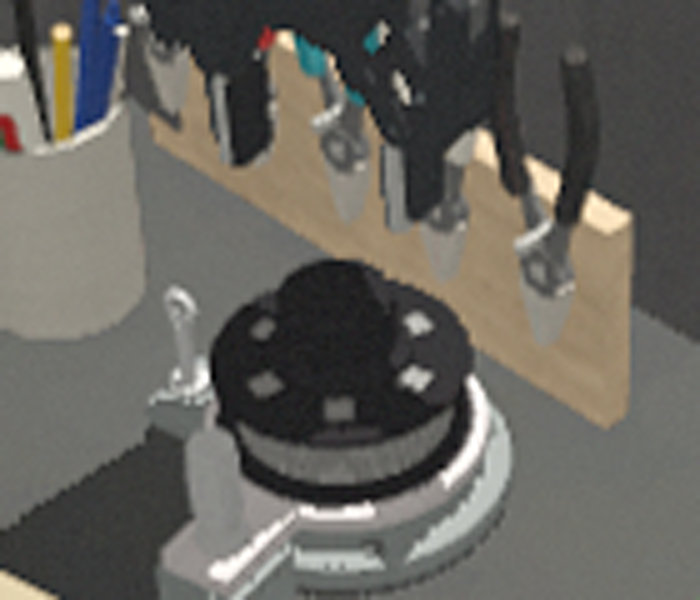

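```bash
python3 -m creep '{"hand":[65,65,65,65,65],"delta_pos":[[0.0005,0,0.02],[0,0,0.02],[0,0,0.015],[0,0,0],[0,0,0]],"turn":[0,0,0,0,0]}'
python3 - <<'E'
from h import *
np.set_printoptions(precision=4,suppress=True)
plan([.525,.0925,.051],101.5)
s=snap('scene')
crop(s,110,230,170,310,5,'n2.png')
E
```

```text
clock: 15.1
tcp_pos: [0.5246, 0.0923, 0.0695]
orientation: [-0.0, -0.1, 0.995, 0.0]
wrist_force: [0.3, -0.1, 0.2]
finger_gap: 0.0653
clk 15.10 tcp [0.5246 0.0923 0.0695] yaw 101.5 gap 65.3 F [ 0.3 -0.1  0.2] j [ 0.02  0.32 -0.31  0.94  0.   -0.18]
delta units [-0.0005  0.0001  0.0232] mm [-0.4  0.1 18.5] z-axis [-0.001   0.0001 -1.    ]
turn units -0.0023831997447246065
delta units after turn [-0.0005  0.0001  0.0232]
```

View pics/n2.png

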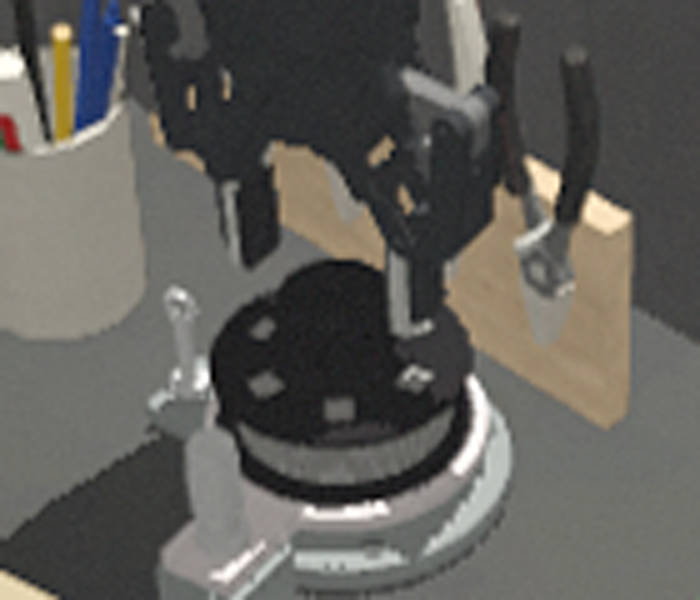

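```bash
python3 -m creep '{"hand":[62,62,62,62,62],"delta_pos":[[0,0,0.012],[0,0,0.0105],[0,0,0],[0,0,0],[0,0,0]],"turn":[0,0,0,0,0]}'
python3 -m creep '{"hand":[30,30,30,30,30],"delta_pos":[[0,0,0],[0,0,0],[0,0,0],[0,0,0],[0,0,0]],"turn":[0,0,0,0,0]}' 60
python3 - <<'E'
from h import *
np.set_printoptions(precision=4,suppress=True)
plan([.525,.0925,.051],101.5); print(env.get_state()['ft_torque'])
s=snap('scene')
crop(s,110,230,170,310,5,'n3.png')
E
```

```text
clock: 15.57
tcp_pos: [0.5251, 0.0923, 0.0515]
orientation: [-0.0, -0.1, 0.995, 0.0]
wrist_force: [0.5, -1.0, 0.1]
finger_gap: 0.0619
clock: 15.98
tcp_pos: [0.5255, 0.0927, 0.0522]
orientation: [0.001, -0.1, 0.995, 0.0]
wrist_force: [-1.0, 1.6, 5.6]
finger_gap: 0.0423
clk 15.98 tcp [0.5255 0.0927 0.0522] yaw 101.5 gap 42.3 F [-1.   1.6  5.6] j [ 0.02  0.34 -0.33  0.9   0.   -0.18]
delta units [ 0.0006 -0.0001  0.0015] mm [ 0.5 -0.1  1.2] z-axis [ 0.001   0.0007 -1.    ]
turn units 0.0016250102159091283
delta units after turn [ 0.0006 -0.0001  0.0015]
[0.4787 0.2973 0.0236]
```

View pics/n3.png

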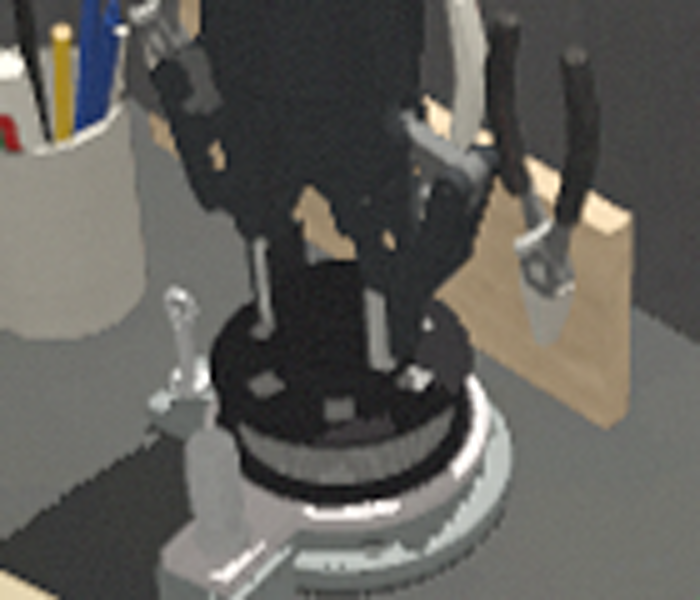

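The nut is held at a gap of 42.3 mm. I'll probe about 9° anticlockwise.

```bash
python3 -m creep '{"hand":[30,30,30,30,30],"delta_pos":[[0,0,0],[0,0,0],[0,0,0],[0,0,0],[0,0,0]],"turn":[-0.5,-0.5,-0.4,-0.4,0]}' 70
python3 - <<'E'
from h import *
np.set_printoptions(precision=4,suppress=True)
plan([.525,.0925,.051],101.5); print(env.get_state()['ft_torque'])
E
```

```text
clock: 16.45
tcp_pos: [0.5257, 0.0924, 0.0523]
orientation: [0.001, -0.179, 0.984, -0.0]
wrist_force: [-0.2, 1.3, 4.8]
finger_gap: 0.0424
clk 16.45 tcp [0.5257 0.0924 0.0523] yaw 110.6 gap 42.4 F [-0.2  1.3  4.8] j [ 0.02  0.34 -0.33  0.9   0.   -0.34]
delta units [0.0008 0.0004 0.0016] mm [0.7 0.3 1.3] z-axis [ 0.0015  0.0002 -1.    ]
turn units 1.8143965468727317
delta units after turn [0.0009 0.0003 0.0016]
[ 0.2474  0.267  -0.079 ]
```

```bash
python3 -m creep '{"hand":[30,30,30,30,30],"delta_pos":[[0,0,0],[0,0,-0.0003],[0,0,-0.0003],[0,0,-0.0003],[0,0,0]],"turn":[-0.5,-0.5,-0.5,-0.5,0]}' 70
python3 - <<'E'
from h import *
np.set_printoptions(precision=4,suppress=True)
plan([.525,.0925,.051],101.5); print(env.get_state()['ft_torque'])
s=snap('scene'); crop(s,110,230,170,310,5,'n4.png')
E
```

```text
clock: 16.87
tcp_pos: [0.5259, 0.0922, 0.0527]
orientation: [0.001, -0.263, 0.965, -0.0]
wrist_force: [0.5, 0.4, 2.8]
finger_gap: 0.0424
clk 16.87 tcp [0.5259 0.0922 0.0527] yaw 120.5 gap 42.4 F [0.5 0.4 2.8] j [ 0.02  0.34 -0.33  0.9  -0.   -0.51]
delta units [0.0008 0.0009 0.0021] mm [0.6 0.7 1.7] z-axis [ 0.0015 -0.0002 -1.    ]
turn units 3.8088570903510828
delta units after turn [0.001  0.0006 0.0021]
[ 0.1204 -0.0767  0.032 ]
```

View pics/n4.png

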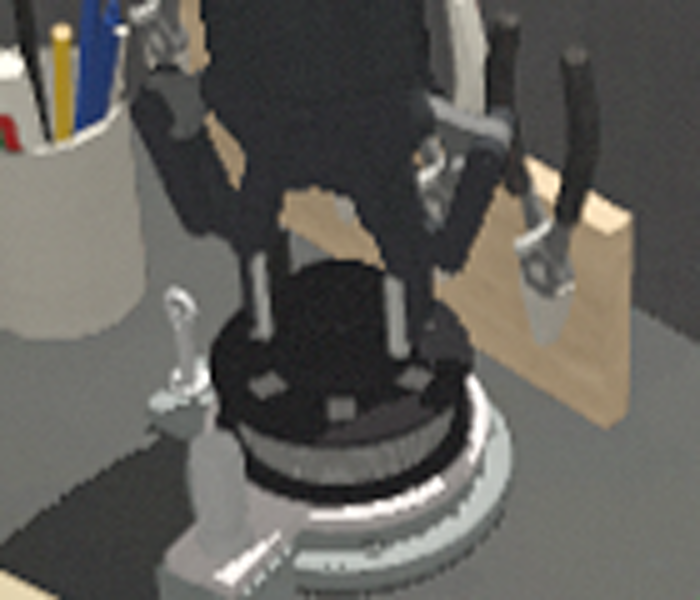

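There is no dead stop at 19°, the ear and pin stay put at (205, 213), and the torque is small. I'll continue anticlockwise, easing upward.

```bash
python3 -m creep '{"hand":[30,30,30,30,30],"delta_pos":[[0,0,-0.0003],[0,0,-0.0003],[0,0,-0.0003],[0,0,-0.0003],[0,0,-0.0003]],"turn":[-0.8,-0.8,-0.8,-0.8,-0.8]}' 70
python3 - <<'E'
from h import *
np.set_printoptions(precision=4,suppress=True)
s=env.get_state();print(s['ft_torque'],s['tau'])
plan([.525,.0925,.051],101.5)
E
python3 -m creep '{"hand":[30,30,30,30,30],"delta_pos":[[0,0,-0.0003],[0,0,-0.0003],[0,0,-0.0003],[0,0,-0.0003],[0,0,-0.0003]],"turn":[-0.8,-0.8,-0.8,-0.8,-0.8]}' 70
python3 - <<'E'
from h import *
np.set_printoptions(precision=4,suppress=True)
s=env.get_state();print(s['ft_torque'],s['tau'])
plan([.525,.0925,.051],101.5)
s=snap('scene'); crop(s,110,230,170,310,5,'n5.png')
E
```

```text
clock: 17.33
tcp_pos: [0.526, 0.0919, 0.0538]
orientation: [0.001, -0.427, 0.904, -0.001]
wrist_force: [1.2, -0.2, 3.0]
finger_gap: 0.0422
[-0.1204 -0.2052 -0.1159] [  0.3458 -43.569   24.2902   0.3433   0.1096   0.801 ]
clk 17.33 tcp [0.526  0.0919 0.0538] yaw 140.6 gap 42.2 F [ 1.2 -0.2  3. ] j [ 0.02  0.33 -0.33  0.91 -0.   -0.86]
delta units [0.0002 0.0014 0.0035] mm [0.2 1.2 2.8] z-axis [ 0.0016 -0.0007 -1.    ]
turn units 7.8175062988518675
delta units after turn [0.0011 0.001  0.0035]
clock: 17.75
tcp_pos: [0.5262, 0.0921, 0.0555]
orientation: [0.001, -0.578, 0.816, -0.001]
wrist_force: [0.1, 0.3, 5.3]
finger_gap: 0.0422
[ 0.0431  0.0045 -0.0228] [ -0.0031 -42.1899  23.8741   0.0183  -0.0473   0.8273]
clk 17.75 tcp [0.5262 0.0921 0.0555] yaw 160.6 gap 42.2 F [0.1 0.3 5.3] j [ 0.02  0.33 -0.33  0.91 -0.   -1.21]
delta units [0.     0.0016 0.0057] mm [0.  1.3 4.5] z-axis [ 0.0022 -0.0004 -1.    ]
turn units 11.819457259135282
delta units after turn [0.0013 0.0008 0.0057]
```

View pics/n5.png

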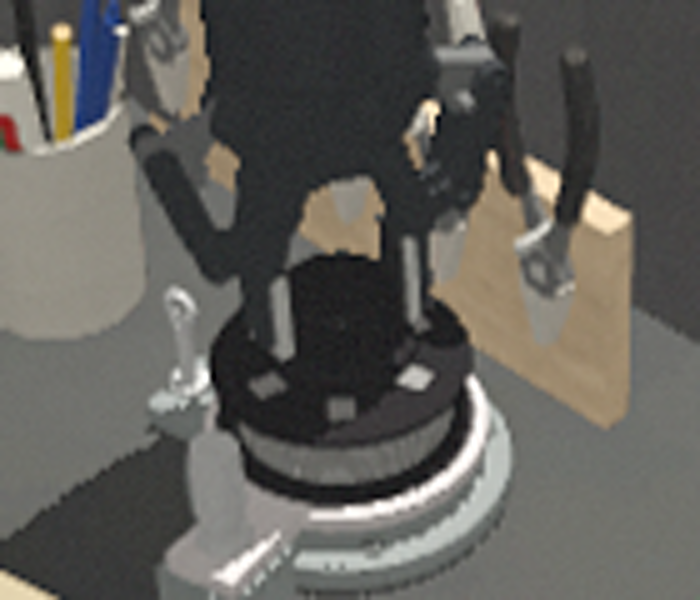

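```bash
python3 -m creep '{"hand":[30,30,30,30,30],"delta_pos":[[0,0,0],[0,0,0],[0,0,0],[0,0,0],[0,0,0]],"turn":[-0.7,-0.7,0,0,0]}' 70
python3 - <<'E'
from h import *
np.set_printoptions(precision=4,suppress=True)
s=env.get_state();print(s['ft_torque'],s['tau'])
plan([.525,.0925,.051],101.5)
E
python3 -m creep '{"hand":[30,30,30,30,30],"delta_pos":[[0,0,-0.001],[0,0,-0.001],[0,0,-0.001],[0,0,-0.001],[0,0,0]],"turn":[0,0,0,0,0]}' 70
python3 - <<'E'
from h import *
np.set_printoptions(precision=4,suppress=True)
s=env.get_state();print(s['ft_torque'],s['tau'])
plan([.525,.0925,.051],101.5)
s=snap('scene'); crop(s,110,230,170,310,5,'n6.png')
E
```

```text
clock: 18.22
tcp_pos: [0.5262, 0.0921, 0.0555]
orientation: [0.001, -0.625, 0.78, -0.001]
wrist_force: [-0.3, 0.2, 6.4]
finger_gap: 0.0423
[0.0023 0.017  0.0561] [ -0.0553 -42.2296  23.8841   0.0321  -0.0344   0.0259]
clk 18.22 tcp [0.5262 0.0921 0.0555] yaw 167.4 gap 42.3 F [-0.3  0.2  6.4] j [ 0.02  0.33 -0.33  0.91 -0.   -1.33]
delta units [-0.0001  0.0015  0.0056] mm [-0.1  1.2  4.5] z-axis [ 0.0022 -0.0003 -1.    ]
turn units 13.182209273165114
delta units after turn [0.0013 0.0008 0.0056]
clock: 18.63
tcp_pos: [0.5247, 0.0923, 0.0575]
orientation: [-0.0, -0.626, 0.78, 0.0]
wrist_force: [-0.7, 0.9, -0.8]
finger_gap: 0.0422
[-0.0061 -0.0132  0.0107] [  0.0011 -45.7279  26.3805   0.0604  -0.0025   0.0042]
clk 18.63 tcp [0.5247 0.0923 0.0575] yaw 167.5 gap 42.2 F [-0.7  0.9 -0.8] j [ 0.02  0.33 -0.32  0.92 -0.   -1.33]
delta units [-0.0004 -0.0003  0.0082] mm [-0.3 -0.3  6.5] z-axis [-0.001  -0.0001 -1.    ]
turn units 13.194630486245666
delta units after turn [-0.0004  0.0002  0.0082]
```

View pics/n6.png

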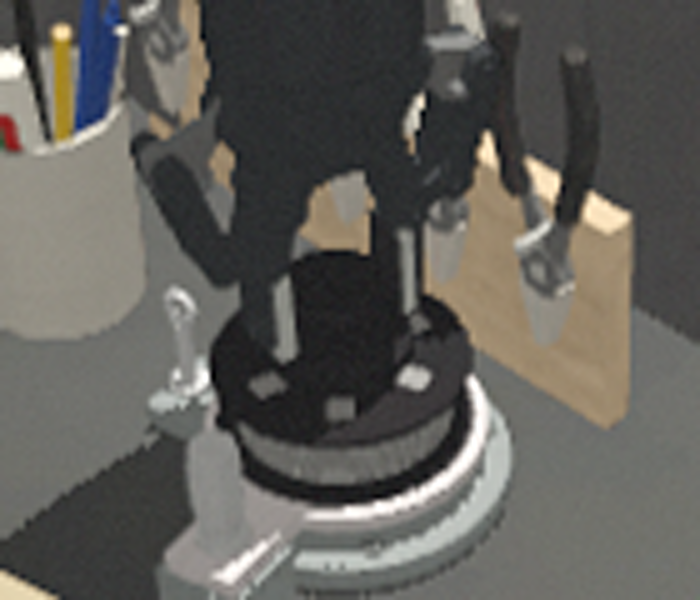

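The force fell from +6 N (the spring) to −0.8 N, about the nut's own weight, so it seems free. I'll keep lifting carefully.

```bash
python3 -m creep '{"hand":[30,30,30,30,30],"delta_pos":[[0,0,-0.002],[0,0,-0.002],[0,0,-0.002],[0,0,-0.002],[0,0,0]],"turn":[0,0,0,0,0]}' 70
python3 - <<'E'
from h import *
np.set_printoptions(precision=4,suppress=True)
s=env.get_state();print(s['ft_torque'],s['tau'])
plan([.525,.0925,.051],101.5)
s=snap('scene'); crop(s,110,230,170,310,5,'n7.png')
E
```

```text
clock: 19.1
tcp_pos: [0.5255, 0.0923, 0.0647]
orientation: [0.0, -0.626, 0.78, -0.0]
wrist_force: [1.1, -0.3, -1.2]
finger_gap: 0.0426
[0.0167 0.0207 0.0429] [  0.0107 -45.4352  26.5147   0.1003  -0.0002   0.0003]
clk 19.10 tcp [0.5255 0.0923 0.0647] yaw 167.5 gap 42.6 F [ 1.1 -0.3 -1.2] j [ 0.02  0.32 -0.31  0.93  0.   -1.33]
delta units [-0.0001  0.0006  0.0172] mm [-0.   0.5 13.7] z-axis [ 0.0007  0.0001 -1.    ]
turn units 13.198683998716712
delta units after turn [0.0005 0.0003 0.0172]
```

View pics/n7.png

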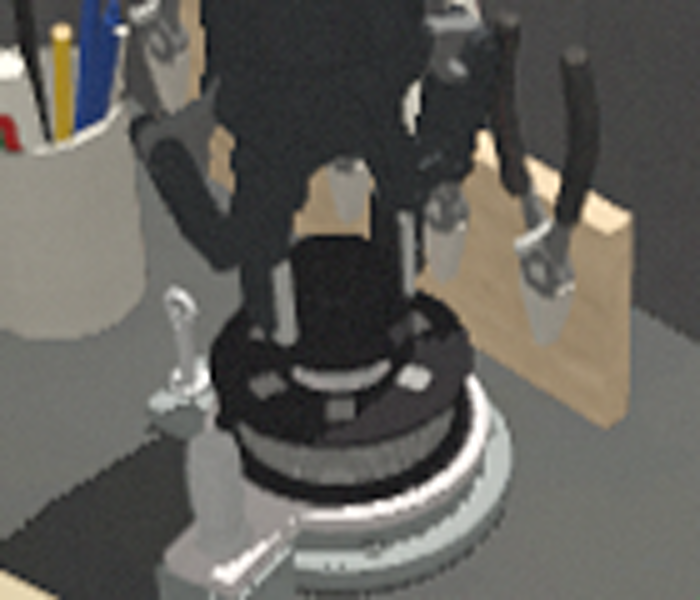

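The nut is rising with the gripper. Its top edge is now at about (157, 238), and a bright crescent shows under the flange at (185, 238). The force is only its weight. I'll lift it well clear, about 90 mm more.

```bash
python3 -m creep '{"hand":[30,30,30,30,30],"delta_pos":[[0,0,-0.008],[0,0,-0.01],[0,0,-0.015],[0,0,-0.02],[0,0,-0.02]],"turn":[0,0,0,0,0]}' 70
python3 -m creep '{"hand":[30,30,30,30,30],"delta_pos":[[0,0,-0.02],[0,0,-0.015],[0,0,0],[0,0,0],[0,0,0]],"turn":[0,0,0,0,0]}' 70
python3 -m creep '{"hand":[30,30,30,30,30],"delta_pos":[[0,0,0],[0,0,0],[0,0,0],[0,0,0],[0,0,0]],"turn":[0,0,0,0,0]}' 70
python3 - <<'E'
from h import *
np.set_printoptions(precision=4,suppress=True)
s=env.get_state()
plan([.525,.0925,.051],101.5)
s=snap('scene','f_s.png'); crop(s,90,240,160,310,5,'n8.png'); t=snap('top','f_t.png')
E
```

```text
clock: 19.57
tcp_pos: [0.525, 0.0923, 0.1238]
orientation: [-0.0, -0.626, 0.78, 0.0]
wrist_force: [0.5, -0.5, -0.1]
finger_gap: 0.0424
clock: 19.98
tcp_pos: [0.5248, 0.0923, 0.1503]
orientation: [-0.0, -0.626, 0.78, 0.0]
wrist_force: [-0.0, -0.1, -0.9]
finger_gap: 0.0424
clock: 20.4
tcp_pos: [0.525, 0.0923, 0.1503]
orientation: [-0.0, -0.626, 0.78, 0.0]
wrist_force: [0.5, -0.5, -1.1]
finger_gap: 0.0424
clk 20.40 tcp [0.525  0.0923 0.1503] yaw 167.5 gap 42.4 F [ 0.5 -0.5 -1.1] j [ 0.02  0.26 -0.18  1.13  0.   -1.33]
delta units [-0.0002 -0.0001  0.1242] mm [-0.2 -0.  99.3] z-axis [-0.0005  0.0001 -1.    ]
turn units 13.199099040819334
delta units after turn [-0.0001  0.0001  0.1242]
```

View pics/n8.png

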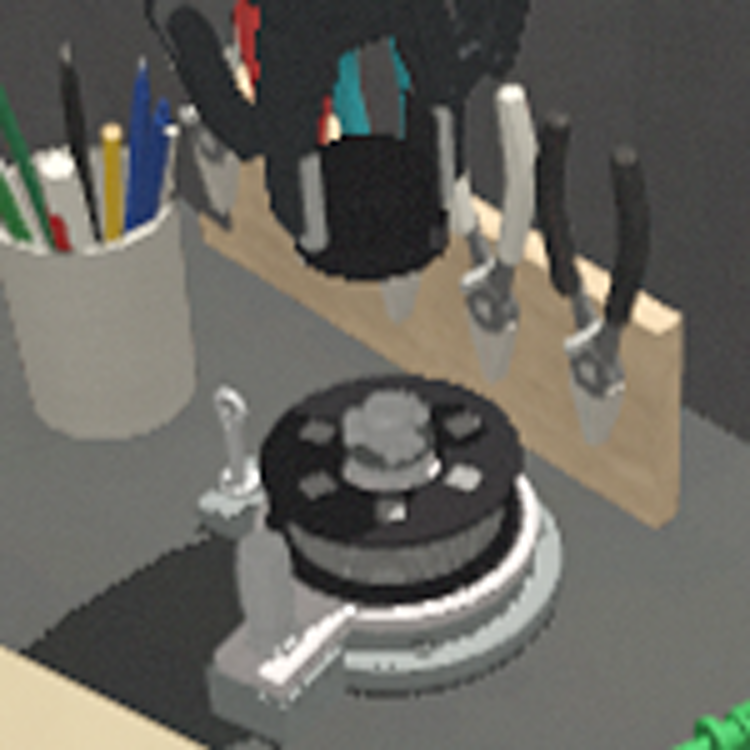

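View pics/f_t.png

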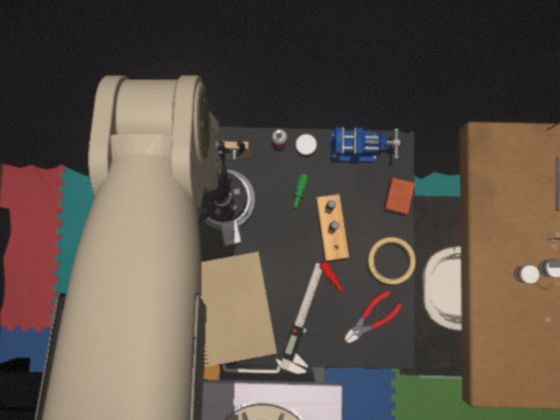

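View pics/f_s.png

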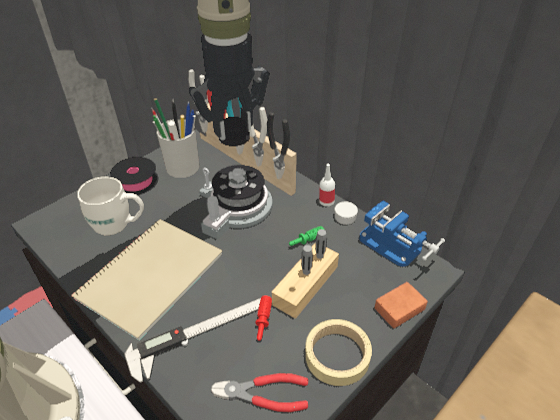

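The nut is in the gripper at (132, 234). The bare spindle stands at (178, 238) with the spool still on the platter, the pin is in the ear at (208, 213), and the drivers are in the block. I'll hand it in.

Run:
```python
from workcell import env
print(env.hand_in())
```

```text
the job is handed in; nothing more can be done
None
```

The nut is off and I've handed the job in. The gripper is holding it about 75 mm above the bare spindle top.

- **Lock pin:** I took the steel pin from the block's near hole and pushed it through the ear into the base. It met about 15 N at the predicted home height, and its collar rests on the ear.
- **Nut:** It turned anticlockwise about 66° without a dead stop, so the thread is right-handed. It then lifted off with only its own weight on the wrist.
- **Last checks (20.4 s):** The final pictures show the spindle bare, the pin still in, the spool on the platter and both drivers in the block. The gripper is steady at a 42.4 mm opening.

Some things did not go as expected:
- **First pin grasp:** The fingertips really sat about 30 mm higher than the reported tool height implied. The first close landed on top of the knob, pressing about 24 N and moving nothing lastingly. I corrected the height from the camera.
- **Look-alike pins:** The green and red pins toppled early on. The hand was never below 14 cm then, so it did not touch them, and they still lie on the bench.
- **Torque reading:** The wrist torque during the turn was under 0.12 N m, below the stated 0.2. I judged the nut free from the lift and the pictures instead.

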